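Unpack the stacked kiln setting

TASK

Unpack this fired kiln setting from the top down: stand the jar in the jar bay of the wooden ware tray and set its lid, knob up, in the lid bay, each in the free half beside the one already there; lay the batt flat in the cradle, between its cheeks and centred; then put the tube prop over the free dowel of the prop rack and stand the bar prop upright in the rack's slot, centred. Everything is brittle: set it down rather than drop it, and do not shift or tip the other jar on the tray.

Things in the scene. Friction and masses are not known exactly. Their poses are not given: they have to be found in the camera images.
- jar_lid: round terracotta lid on the jar: flange 41 mm across (6 to 10 mm up), dome to 13.5 mm, knob 16 mm across from 15 to 31 mm up, to grip it by; below, a spigot 28 mm wide, 6 mm deep sits in the jar's mouth with 3 mm play. Origin: centre of the spigot's underside; z up. Stands stably on the spigot. About 30 g
- jar: round terracotta jar near the middle of the batt, under the lid: 52 mm high, straight belly 56 mm across between 22 and 36 mm up (grip it there), rim 42 mm across. Origin: centre of its underside; z up. Yaw means nothing. About 110 g
- batt: flat kiln plate, buff with white top, 130 (x) x 60 (y) x 10 mm, lying level on two props: +x end on the bar, -x end on about half of the tube. Both stick out beyond it. Between them the underside is free for 80 mm: it can be gripped across its 60 mm at the middle. Origin: centre of its underside. About 170 g
- tube_prop: upright fired-clay tube under the batt's -x end, 40 mm outside, 24 mm bore right through, 50 mm high, standing on the fixed kiln shelf (a plate whose top is 15 mm above the work surface). Origin: centre of its lower end; z along the bore. Yaw means nothing. About 80 g
- bar_prop: fired-clay block 25 (x) x 100 (y) x 50 mm (z, upright), crosswise under the batt's +x end and showing 20 mm on either side; stands on the kiln shelf beside nothing else, 110 mm from the tube. Grip it across its 25 mm. Origin: centre of its underside. About 220 g
- ware_tray: fixed wooden tray 190 (x) x 140 (y) mm, origin under its middle, floor at z 10 mm; rims and a divider at x 0 (6 mm wide) rise 8 mm above the floor. Bay at -x, nearer the robot: jars; bay at +x: lids. Their +y halves hold a jar and a lid of the same sizes. Free places: jar (-46, -34), lid (46, -34) mm. Only 12 mm to the other jar: close the fingers along the tray's x
- batt_cradle: fixed wooden cradle 130 (x) x 96 (y) mm, origin under its middle: two crosswise bearers 20 mm wide at x -45 and 45 mm, tops at z 30 mm, with cheeks 14 mm higher at their ends, 76 mm apart in y (8 mm play beside the batt). The batt's length goes along x, either way round. Between the bearers the board is 20 mm lower: room for fingertips
- free_dowel (a point): foot of the prop rack's free wooden dowel, at the height of the board's top, where the tube's lower end comes to rest. Dowel 12 mm thick, 40 mm high, tapered tip: 6 mm play in the tube. The other dowel, 76 mm off in the rack's +y, carries a fixed tube 30 mm high. Axes: the rack's, z up
- bar_slot (a point): middle of the floor of the prop rack's slot for the bar, which runs along this point's y: two battens 12 mm high, 110 mm long, 39 mm apart in x (7 mm play either side of the bar), ends open. The dowels lie 110 mm off in -x. Axes: the rack's, z up
- other_jar: bystander: an equal, lidless, loose jar already on the +y half of the tray's jar bay. Leave it where it is. Origin: centre of its underside

How it is judged:
By the outcome, as a careful person would: the job done as asked, in the order asked, and still so for the second after the job is handed in, with the robot touching nothing.
It also fails if it takes over 141 s, if anything falls off the work surface, if the arm or the gripper's body presses on something with over 40 N, if the wrist force passes 120 N, or if a joint passes its speed limit or range.

ROBOT

A 6-joint arm with a two-finger parallel gripper is mounted at the origin on the work surface; the furniture and walls round the work are solid. World frame = base frame: x ahead of the robot, y to its left, z up, the work surface at z = 0. Lengths are in m, angles in rad, forces in N, time in s.
With the tool pointing down it reaches from about 0.35 to 0.775 m from the base axis. Payload 5.5 kg.
Tool frame: the origin (TCP) lies at the very end of the fingers, on their centre line; the grasp point (between the pads) lies 19 mm behind it; z points along the fingers, y is the line along which they close (so a half turn about z gives the same grasp; the last joint's range is limited). The gripper opens to 85 mm and grips with 20 to 120 N. Pads are 22 mm wide; open, the fingers measure 114 mm over their backs; the gripper's body (76 mm by 85 mm) begins 54 mm behind the grasp point. The pads swing forward as they close: fully open they stand 13 mm farther back than shut.
Start: joints at [1.145, 0.313, 0.046, 1.304, 0, 1.431], TCP at [0.162, 0.552, 0.231] pointing down, gripper open.
Joint ranges: [-2.76, 2.76], [-0.86, 1.69], [-1.03, 1.26], [-2.2, 2.34], [-1.47, 1.5], [-3.14, 3.14]. Speed limits (rad/s): [2.57, 2.57, 3.14, 3.14, 3.14, 3.14].

INTERFACE

Orientations are given as a unit quaternion [w, x, y, z].
In Python, from workcell import get_state, read_camera, hand_in gives the robot as it stands.
- The arm moves only by the tool send_rows, never from a script. Its argument "increments" is a list of rows, each an object of numbers: "dx", "dy", "dz": the shift along the world's x, y, z in units of 25 mm (1.0 is 25 mm); "roll": the turn about the world's z in units of 8 degrees (1.0 is 8 degrees); "claw": the opening, from -1 (shut) to 1 (fully open). In form: [{"dx": .., "dy": .., "dz": .., "roll": .., "claw": ..}, ...]. A call has exactly 5 rows; each row is the pose to reach, as a shift and turn from the pose commanded when the call began; what a row does not reach only later rows make up. A row lasts 1/8 s, in which the tool goes at most 62.5 mm and 10.7 degrees, less where a joint would pass 70% of its speed; a pose out of reach is approached as far as the arm can. A call with a gripper value outside its range is refused whole. The fingers move at their own pace and stop on an object; "grip_force" is the grip in N (left out, the last holds). Time passes only in rows, so rows that repeat a pose let the fingers close, or fill a call up. It gives the time, the measured TCP pose, the force, the opening and the grip force at its end, in the units of the state.
- get_state(): the state, without advancing time (a new reading comes with each control period).
- read_camera(name): name is "scene" or "top" or "wrist"; returns a dict with "image" (480x640x3 uint8, blue, green, red), "fx", "fy", "cx", "cy" (pixels), "world_to_cam" (4x4, takes a point from world to camera coordinates). Camera axes: x right, y up, looking along -z (the intrinsics and any distortion apply to the point x, -y, -z); pixel columns grow to the right and rows downward; lengths in m; the calibration is good to about 2 mm. The wrist camera is an equidistant fisheye: a pixel r from the principal point sees the ray r / f radians off the axis. A picture is of the moment at which its call begins. There is no depth.
- hand_in(): hands the job in; it is judged then, once.
The state is a dict: "clock": time; "joint_pos": joint angles; "qvel": joint speeds; "tau": joint torques, N m; "tcp_pos": TCP position; "orientation": TCP orientation; "wrist_force": force on the tool from outside, world axes, zero at the start; "ft_torque": the same for the moment, N m; "finger_gap": finger opening in m; "grip_force": force on a finger pad.
Only numpy, scipy, OpenCV 4.12 (cv2) and the standard library are available. Lean on these libraries where they do the work, as an engineer would, in place of code of your own. Each camera call takes 0.05 s, during which the arm holds its last target. There are 200 camera calls.

## Working session

There is one attempt and no reset: what is moved stays moved. The work goes in short steps, Python scripts to look and compute and a tool call to move; the robot and the scene stay as the last step left them, time stands still between calls to the robot, and variables do not carry over. Pictures are saved under pics/ and viewed, at most 14 in all, crops included, and the job is handed in when it is done.

Besides the shell and the picture viewer there is one more tool, called as a command line: name --argument value ..., lists and objects as JSON in quotes. send_rows: Moves the arm, as the interface text tells. Its arguments: {"type":"object","properties":{"increments":{"type":"array","items":{"type":"object","properties":{"dx":{"type":"number"},"dy":{"type":"number"},"dz":{"type":"number"},"roll":{"type":"number"},"claw":{"type":"number"}}}},"grip_force":{"type":"number"}},"required":["increments"]}

```bash
mkdir -p pics; ls
cat > h.py <<'E'
import numpy as np, cv2
from workcell import get_state, read_camera
def snap(n,f):
    c=read_camera(n); cv2.imwrite('pics/'+f+'.png',c['image']); np.savez('pics/'+f+'.npz',**{k:np.array(v) for k,v in c.items() if k!='image'}); return c
def load(f):
    c=dict(np.load('pics/'+f+'.npz')); c['image']=cv2.imread('pics/'+f+'.png'); return c
def ray(c,u,v,fish=False):
    a=(u-c['cx'])/c['fx']; b=(v-c['cy'])/c['fy']
    if fish:
        t=np.hypot(a,b); s=np.sin(t)/max(t,1e-9); d=np.array([a*s,-b*s,-np.cos(t)])
    else: d=np.array([a,-b,-1.])
    M=np.array(c['world_to_cam']); R=M[:3,:3]
    return -R.T@M[:3,3], R.T@d
def onz(c,u,v,z,fish=False):
    o,d=ray(c,u,v,fish); return o+d*(z-o[2])/d[2]
def proj(c,p,fish=False):
    M=np.array(c['world_to_cam']); q=M[:3,:3]@np.array(p)+M[:3,3]; x,y,z=q[0],-q[1],-q[2]
    if fish:
        r=np.hypot(x,y); t=np.arctan2(r,z); k=t/max(r,1e-9)
    else: k=1/z
    return np.array([c['cx']+c['fx']*x*k, c['cy']+c['fy']*y*k])
E
python3 - <<'E'
from h import *
for n in ['scene','top','wrist']:
    c=snap(n,n+'0'); print(n,[c[k] for k in c if k!='image'])
print(get_state())
E
```

```text
pics
scene [482.32414053021733, 482.32414053021733, 317.3345187634846, 239.93156025767453, array([[ 0.83544767, -0.54931259,  0.0168189 , -0.47663268],
       [ 0.22479607,  0.3694978 ,  0.9016308 , -0.23414328],
       [-0.50149169, -0.74948453,  0.43217939, -0.74974398],
       [ 0.        ,  0.        ,  0.        ,  1.        ]])]
top [436.3462095464198, 436.3462095464198, 315.0104886923985, 245.15946881058696, array([[ 0.00328922, -0.99998217,  0.00498412, -0.00237783],
       [ 0.99874448,  0.00353421,  0.04996981, -0.57907453],
       [-0.04998653,  0.0048135 ,  0.99873829, -1.11448654],
       [ 0.        ,  0.        ,  0.        ,  1.        ]])]
wrist [371.64829954431775, 371.64829954431775, 317.2236608601575, 237.91974828492505, array([[ 2.81567445e-01,  9.59541048e-01, -8.66376424e-04,
        -5.74381773e-01],
       [-9.16420652e-01,  2.68646359e-01, -2.96651855e-01,
         3.85300549e-02],
       [-2.84416883e-01,  8.43214701e-02,  9.54985302e-01,
        -3.79607659e-01],
       [ 0.00000000e+00,  0.00000000e+00,  0.00000000e+00,
         1.00000000e+00]])]
{'clock': 0.15, 'joint_pos': array([1.14540615e+00, 3.13836218e-01, 4.52643734e-02, 1.30358656e+00,
       5.40176584e-05, 1.43115680e+00]), 'qvel': array([ 0.00011536, -0.00251732,  0.00380654,  0.00071818,  0.00019837,
       -0.00144447]), 'tau': array([ 2.08878359e-03, -4.81064343e+01,  2.98815984e+01,  1.39439970e-02,
       -1.04679739e-04,  1.68267985e-05]), 'tcp_pos': array([0.16194402, 0.55134611, 0.23061896]), 'orientation': array([-2.15792569e-04,  1.42389710e-01,  9.89810439e-01, -6.46511747e-04]), 'wrist_force': array([ 0.59008505, -0.77373443, -0.09429428]), 'ft_torque': array([-0.01248285, -0.02916645,  0.04845749]), 'grip_force': 0.0, 'finger_gap': 0.08530685586166159}
```

View pics/top0.png

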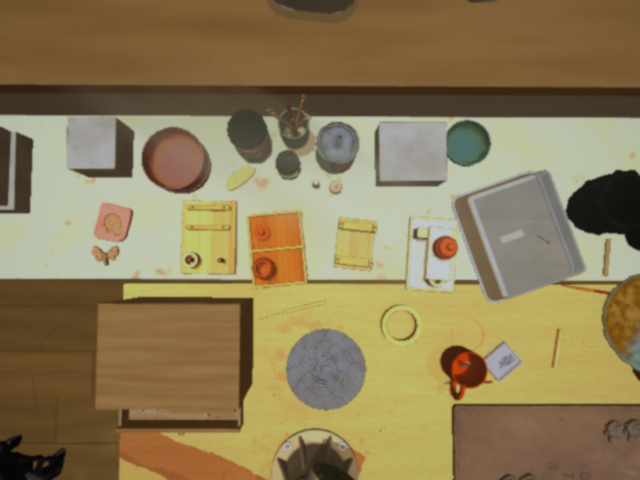

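View pics/scene0.png

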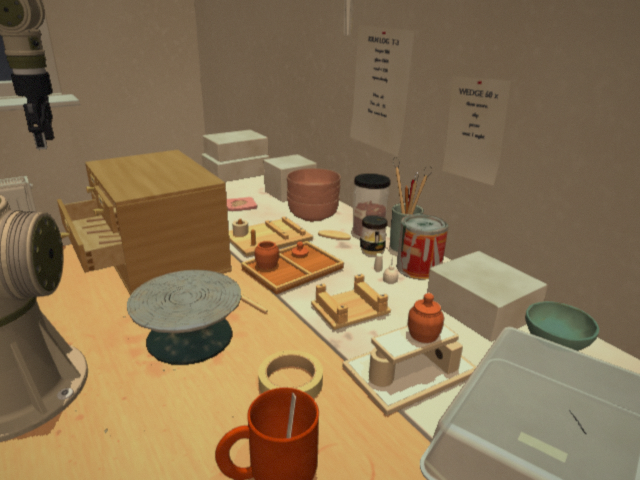

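The top view shows, left to right: rack (209,238), tray (277,248), cradle (355,243), and the kiln setting (432,255) with its jar (445,247). The bin lies close to the kiln on the right. In the scene view the tube is nearer the robot, with the bar beyond it.

Run:
```python
from h import *
c=load('top0'); im=c['image'][190:300,175:460]
cv2.imwrite('pics/c1.png',cv2.resize(im,None,fx=2.8,fy=2.8,interpolation=cv2.INTER_CUBIC))
for n,u,v,z in [('rack',209,238,.015),('tray',277,248,.015),('cradle',355,243,.03),('knob',445,243,.148),('jar',445,247,.1),('battmid',433,256,.075),('bin',470,230,.08)]: print(n,onz(c,u,v,z).round(3))
```

```text
rack [0.597 0.274 0.015]
tray [0.571 0.098 0.015]
cradle [ 0.584 -0.102  0.03 ]
knob [ 0.578 -0.297  0.148]
jar [ 0.571 -0.311  0.1  ]
battmid [ 0.55  -0.289  0.075]
bin [ 0.614 -0.379  0.08 ]
```

View pics/c1.png

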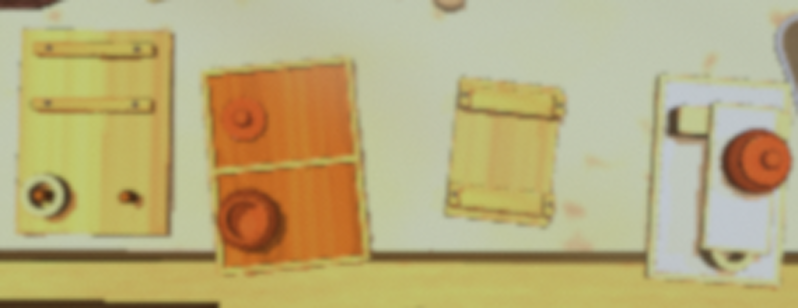

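send_rows --increments '[{"dz":2,"claw":1},{"dz":4,"claw":1},{"dx":2.4,"dy":-2,"dz":4,"claw":1},{"dx":4.2,"dy":-3.5,"dz":4,"claw":1},{"dx":6,"dy":-5,"dz":4,"claw":1}]'

```text
schema error: expected keys dx, dy, dz, roll, claw
```

send_rows --increments '[{"dx":2,"dy":-1.5,"claw":1},{"dx":4,"dy":-3.2,"claw":1},{"dx":6,"dy":-4.8,"claw":1},{"dx":7.5,"dy":-6.3,"claw":1},{"dx":7.5,"dy":-6.3,"claw":1}]'

```text
schema error: expected keys dx, dy, dz, roll, claw
```

Run:
```python
from h import *
c=snap('wrist','w1'); s=get_state(); print(s['clock'],s['tcp_pos'],s['orientation'],s['wrist_force'],s['joint_pos'])
```

```text
0.2 [0.1619722  0.55142061 0.23075671] [-1.62187760e-04  1.42402369e-01  9.89808703e-01 -5.20545999e-04] [ 0.14508014 -0.4248176   0.45818624] [1.14543231e+00 3.13726061e-01 4.54478410e-02 1.30360835e+00
 2.13319303e-05 1.43120854e+00]
```

View pics/w1.png

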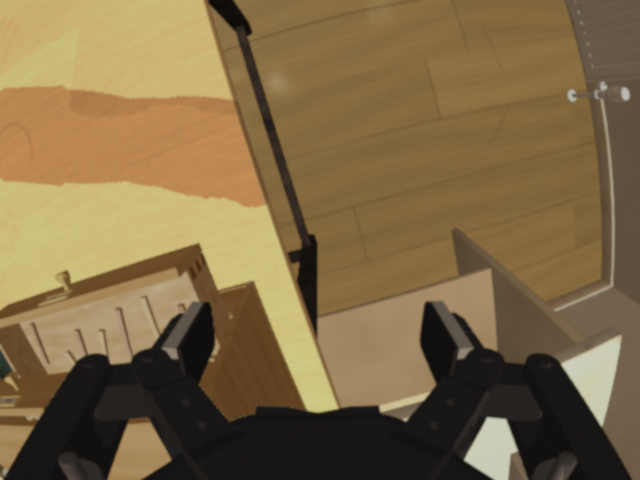

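The wrist view shows the cabinet drawer at the lower left and the fingers at rows 300–480. The image's lower side is world +x, so the TCP should hover beyond each target.

send_rows --increments '[{"dx":0,"dy":0,"dz":2,"roll":0,"claw":1},{"dx":0,"dy":0,"dz":4,"roll":0,"claw":1},{"dx":2,"dy":-1.2,"dz":5,"roll":0,"claw":1},{"dx":4,"dy":-2.5,"dz":5,"roll":0,"claw":1},{"dx":6,"dy":-4,"dz":5,"roll":0,"claw":1}]'

```text
clock: 0.82
tcp_pos: [0.3134, 0.4511, 0.3565]
orientation: [0.0, 0.142, 0.99, 0.0]
wrist_force: [0.5, -0.2, 0.6]
finger_gap: 0.0857
grip_force: 0.0
```

send_rows --increments '[{"dx":2,"dy":-1.3,"dz":0,"roll":0,"claw":1},{"dx":4,"dy":-2.6,"dz":0,"roll":0,"claw":1},{"dx":6,"dy":-4,"dz":0,"roll":0,"claw":1},{"dx":8,"dy":-5.4,"dz":0,"roll":0,"claw":1},{"dx":10,"dy":-6.5,"dz":0,"roll":0,"claw":1}]'

```text
clock: 1.45
tcp_pos: [0.5636, 0.2876, 0.3564]
orientation: [0.0, 0.143, 0.99, 0.0]
wrist_force: [0.9, 1.3, 0.6]
finger_gap: 0.0851
grip_force: 0.0
```

send_rows --increments '[{"dx":2,"dy":-1.2,"dz":0,"roll":0,"claw":1},{"dx":2,"dy":-1.2,"dz":0,"roll":0,"claw":1},{"dx":2,"dy":-1.2,"dz":0,"roll":0,"claw":1},{"dx":2,"dy":-1.2,"dz":0,"roll":0,"claw":1},{"dx":2,"dy":-1.2,"dz":0,"roll":0,"claw":1}]'

```text
clock: 2.08
tcp_pos: [0.6111, 0.2603, 0.3574]
orientation: [0.001, 0.141, 0.99, 0.0]
wrist_force: [-0.6, -0.2, -0.6]
finger_gap: 0.0852
grip_force: 0.0
```

Run:
```python
from h import *
c=snap('wrist','w2'); s=get_state(); print(s['clock'],s['tcp_pos'],s['orientation'],s['wrist_force'],s['joint_pos'])
```

```text
2.125 [0.61118695 0.26016515 0.3573007 ] [5.32284188e-04 1.41588017e-01 9.89925476e-01 3.20364267e-04] [ 0.091939    0.15558166 -0.48037197] [2.81644380e-01 5.31440810e-01 6.85584714e-01 1.72370637e+00
 1.46376847e-04 5.65775345e-01]
```

View pics/w2.png

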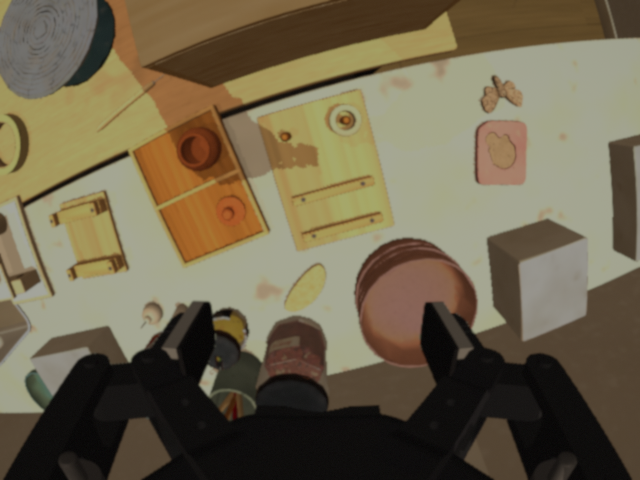

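The wrist view shows the rack at (325,170) with its free dowel at (285,136), the fixed tube at (345,120) and battens at (335,190) and (340,228). The tray corners are near (130,150), (215,107), (268,232) and (185,265). The cradle is at (90,235).

send_rows --increments '[{"dx":0,"dy":-2,"dz":0,"roll":0,"claw":1},{"dx":0,"dy":-4,"dz":0,"roll":0,"claw":1},{"dx":0,"dy":-6,"dz":0,"roll":0,"claw":1},{"dx":0,"dy":-8,"dz":0,"roll":0,"claw":1},{"dx":0,"dy":-8,"dz":0,"roll":0,"claw":1}]'

```text
clock: 2.75
tcp_pos: [0.6118, 0.0564, 0.357]
orientation: [0.0, 0.144, 0.99, -0.0]
wrist_force: [0.8, -0.1, -1.0]
finger_gap: 0.0857
grip_force: 0.0
```

Run:
```python
from h import *
c=snap('wrist','w3'); s=get_state(); print(s['clock'],s['tcp_pos'])
```

```text
2.8 [0.61179815 0.05818124 0.35690478]
```

send_rows --increments '[{"dx":0,"dy":-2.4,"dz":0,"roll":-1,"claw":1},{"dx":0,"dy":-4.8,"dz":0,"roll":-2,"claw":1},{"dx":0,"dy":-7,"dz":0,"roll":-2,"claw":1},{"dx":0,"dy":-9.2,"dz":0,"roll":-2,"claw":1},{"dx":0,"dy":-11,"dz":0,"roll":-2,"claw":1}]'

```text
clock: 3.42
tcp_pos: [0.6125, -0.2159, 0.3566]
orientation: [0.0, 0.278, 0.961, 0.0]
wrist_force: [-0.0, 0.2, -0.2]
finger_gap: 0.0855
grip_force: 0.0
```

send_rows --increments '[{"dx":0,"dy":0,"dz":0,"roll":0,"claw":1},{"dx":0,"dy":0,"dz":0,"roll":0,"claw":1},{"dx":0,"dy":0,"dz":0,"roll":0,"claw":1},{"dx":0,"dy":0,"dz":0,"roll":0,"claw":1},{"dx":0,"dy":0,"dz":0,"roll":0,"claw":1}]'

```text
clock: 4.05
tcp_pos: [0.6123, -0.2149, 0.3566]
orientation: [0.0, 0.278, 0.961, 0.0]
wrist_force: [0.6, 0.7, 0.3]
finger_gap: 0.0853
grip_force: 0.0
```

Run:
```python
from h import *
c=snap('wrist','w4'); s=get_state(); print(s['clock'],s['tcp_pos'],s['orientation'])
a=load('w3')['image']; b=c['image']
cv2.imwrite('pics/c2.png',np.hstack([cv2.resize(a[:420,100:],None,fx=.74,fy=.74),cv2.resize(b[:420,100:],None,fx=.74,fy=.74)]))
```

```text
4.1 [ 0.61222901 -0.21511868  0.35655461] [1.61444048e-04 2.78343090e-01 9.60481701e-01 2.98129871e-05]
```

View pics/w3.png

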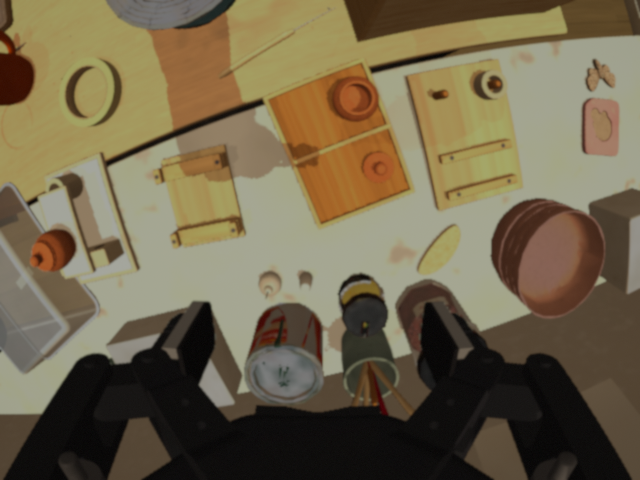

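View pics/w4.png

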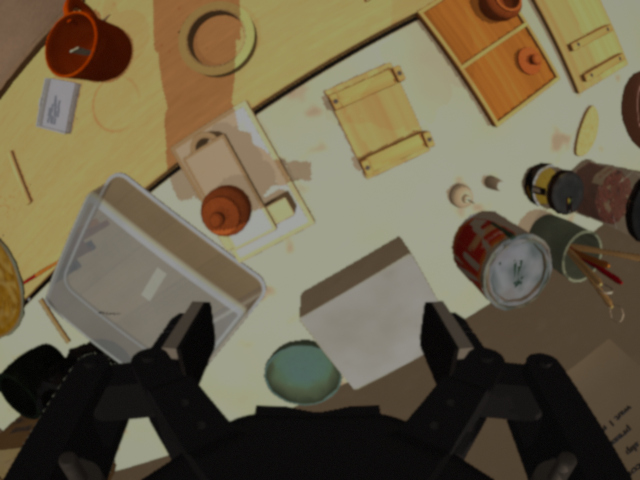

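The w3 view shows the tray, cradle and rack clearly. The w4 view shows the kiln shelf with the batt and the lidded jar at (227,210). I'll rectify each onto its own plane for metric measuring.

```bash
cat >> h.py <<'E'
S=.0007
def ortho(c,xc,yc,z,fish=True,w=400,h=300,s=S):
    u,v=np.meshgrid(np.arange(w),np.arange(h)); X=xc-(v-h/2)*s; Y=yc-(u-w/2)*s
    M=np.array(c['world_to_cam']); q=np.stack([X,Y,0*X+z],-1)@M[:3,:3].T+M[:3,3]
    x,y,d=q[...,0],-q[...,1],-q[...,2]; r=np.hypot(x,y); k=np.arctan2(r,d)/np.maximum(r,1e-9) if fish else 1/d
    return cv2.remap(c['image'],(c['cx']+c['fx']*x*k).astype('f4'),(c['cy']+c['fy']*y*k).astype('f4'),cv2.INTER_CUBIC)
def opix(u,v,xc,yc,w=400,h=300,s=S): return np.array([xc-(v-h/2)*s, yc-(u-w/2)*s])
E
python3 - <<'E'
from h import *
P=[ortho(load('w2'),.59,.27,.015),ortho(load('w3'),.565,.1,.018),ortho(load('w4'),.58,-.1,.044),ortho(load('w4'),.56,-.28,.075)]
cv2.imwrite('pics/m1.png',np.vstack([np.hstack(P[:2]),np.hstack(P[2:])]))
E
```

```text
(no output)
```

View pics/m1.png

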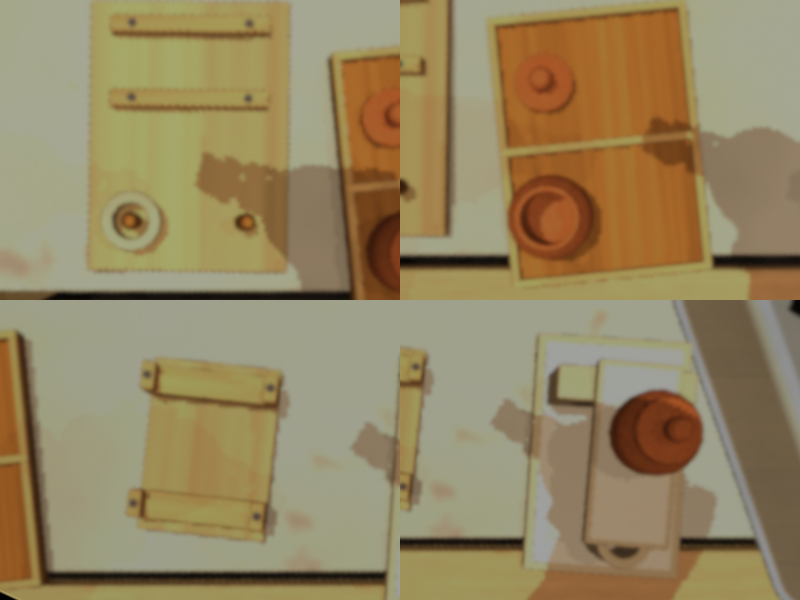

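The rectified panels agree with the given sizes:
- **Tray:** 188×138 mm.
- **Cradle screws:** 87×91 mm.
- **Batt:** 128×58 mm.

Next I'll check plane heights and positions across two views, plus the knob, the dowel and the bin rim.

Run:
```python
from h import *
def tri(obs):
    A=np.zeros((3,3));b=np.zeros(3)
    for c,u,v,f in obs:
        o,d=ray(c,u,v,f); d=d/np.linalg.norm(d); Q=np.eye(3)-np.outer(d,d); A+=Q; b+=Q@o
    p=np.linalg.solve(A,b); return p.round(4),[ (proj(c,p,f)-[u,v]).round(1) for c,u,v,f in obs]
w2,w3,w4,t=[load(k) for k in('w2','w3','w4','top0')]
g=lambda c:cv2.cvtColor(c,cv2.COLOR_BGR2GRAY).astype('f4')
def shift(a,b,xc,yc,zs,roi):
    for z in zs:
        r=roi; A=g(ortho(a,xc,yc,z))[r[0]:r[1],r[2]:r[3]];B=g(ortho(b,xc,yc,z))[r[0]:r[1],r[2]:r[3]]
        # mean removed
        (dx,dy),s=cv2.phaseCorrelate(A,B,cv2.createHanningWindow(A.shape[::-1],cv2.CV_32F)); print(z,round(dx*.7,1),round(dy*.7,1),round(s,2))
print('rack battens');shift(w2,w3,.59,.27,[.01,.02,.03,.04],(0,130,90,295))
print('tray');shift(w2,w3,.565,.1,[.01,.018,.03],(0,300,80,320))
print('cradle');shift(w3,w4,.58,-.1,[.03,.044,.06],(45,245,120,290))
print('kiln');shift(w3,w4,.56,-.28,[.06,.075,.09],(40,260,170,300))
for z,(u,v) in [(.151,(280,130)),(.129,(267,132)),(.104,(255,133))]:
    x,y=opix(u,v,.56,-.28); px=proj(w4,[x,y,.075],True); print('jar w4',z,px.round(1),onz(w4,*px,z,True).round(4))
# orange blob in w4 & knob
x,y=opix(246,222,.59,.27); print('dowel tip w2',proj(w2,[x,y,.015],True))
print('dowel tri',tri([(w2,*proj(w2,[x,y,.015],True),True),(w3,437,93,True)]))
# bin corner near shelf
print('knob tri',tri([(w4,*proj(w4,[*opix(280,130,.56,-.28),.075],True),True),(w3,38,252,True)]))
print('bin corner tri',tri([(w4,119,176,True),(w3,8,187,True)]))
M=[]
for c,z,xc,yc in [(w2,.03,.59,.27),(w3,.03,.59,.27),(w3,.129,.56,-.28),(w4,.129,.56,-.28)]: M.append(ortho(c,xc,yc,z))
cv2.imwrite('pics/m2.png',np.vstack([np.hstack(M[:2]),np.hstack(M[2:])]))
```

```text
rack battens
0.01 -7.0 0.4 0.51
0.02 -3.9 0.5 0.48
0.03 0.2 0.4 0.54
0.04 5.5 0.4 0.56
tray
0.01 -16.4 0.7 0.22
0.018 -12.9 0.5 0.21
0.03 5.4 -0.1 0.15
cradle
0.03 4.1 0.7 0.1
0.044 11.0 -0.0 0.13
0.06 0.3 0.9 -0.04
kiln
0.06 -9.6 4.5 0.28
0.075 -0.2 -5.0 0.31
0.09 8.8 -5.1 0.29
jar w4 0.151 [215.4 219.2] [ 0.5693 -0.3071  0.151 ]
jar w4 0.129 [220.5 214.3] [ 0.5695 -0.3075  0.129 ]
jar w4 0.104 [225.6 210.1] [ 0.5703 -0.3087  0.104 ]
dowel tip w2 [284.64199239 136.37879882]
dowel tri (array([0.5382, 0.2391, 0.0296]), [array([-0.3, -1. ]), array([0.3, 1. ])])
knob tri (array([ 0.5671, -0.3165,  0.1261]), [array([-2. , -2.9]), array([1. , 2.6])])
bin corner tri (array([ 0.4446, -0.4439,  0.0192]), [array([0., 0.]), array([-0., -0.])])
```

View pics/m2.png

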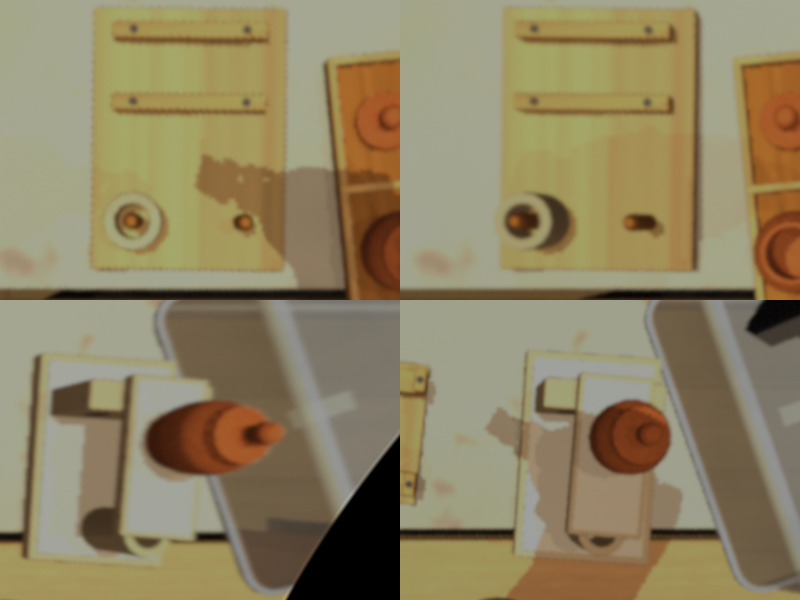

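Run:
```python
from h import *
w3,w4,t=[load(k) for k in('w3','w4','top0')]
for a,b in [((262,283),(456,200)),((119,176),(490,298))]:
    for z in (.02,.05,.08,.11): print(z,onz(w4,*a,z,True)[:2].round(3),onz(t,*b,z)[:2].round(3),onz(w3,97,303,z,True)[:2].round(3))
```

```text
0.02 [ 0.689 -0.356] [ 0.697 -0.365] [ 0.686 -0.347]
0.05 [ 0.68  -0.345] [ 0.693 -0.356] [ 0.677 -0.32 ]
0.08 [ 0.671 -0.333] [ 0.688 -0.346] [ 0.668 -0.294]
0.11 [ 0.663 -0.322] [ 0.683 -0.336] [ 0.659 -0.267]
0.02 [ 0.445 -0.444] [ 0.445 -0.45 ] [ 0.686 -0.347]
0.05 [ 0.451 -0.427] [ 0.447 -0.437] [ 0.677 -0.32 ]
0.08 [ 0.458 -0.41 ] [ 0.449 -0.425] [ 0.668 -0.294]
0.11 [ 0.464 -0.393] [ 0.451 -0.413] [ 0.659 -0.267]
```

send_rows --increments '[{"dx":-0.5,"dy":-1,"dz":-1,"roll":-1.3,"claw":0.4},{"dx":-1,"dy":-2,"dz":-2,"roll":-2.6,"claw":0.4},{"dx":-1.7,"dy":-3,"dz":-4,"roll":-3.9,"claw":0.4},{"dx":-1.7,"dy":-3.7,"dz":-5,"roll":-5.2,"claw":0.4},{"dx":-1.7,"dy":-3.7,"dz":-5.5,"roll":-6.5,"claw":0.4}]' --grip_force 20

```text
clock: 4.72
tcp_pos: [0.5682, -0.3091, 0.2164]
orientation: [-0.001, 0.675, 0.738, -0.0]
wrist_force: [0.7, 0.4, -0.5]
finger_gap: 0.0598
grip_force: 0.0
```

send_rows --increments '[{"dx":0,"dy":0,"dz":0,"roll":0,"claw":0.4},{"dx":0,"dy":0,"dz":0,"roll":0,"claw":0.4},{"dx":0,"dy":0,"dz":0,"roll":0,"claw":0.4},{"dx":0,"dy":0,"dz":0,"roll":0,"claw":0.4},{"dx":0,"dy":0,"dz":0,"roll":0,"claw":0.4}]'

```text
clock: 5.35
tcp_pos: [0.5698, -0.3082, 0.2192]
orientation: [0.0, 0.671, 0.741, 0.0]
wrist_force: [-0.2, -0.3, 0.1]
finger_gap: 0.0597
grip_force: 0.0
```

Run:
```python
from h import *
c=snap('wrist','w5'); s=get_state(); print(s['clock'],s['tcp_pos'],s['orientation'])
print(proj(c,[.5697,-.3078,.152],True),proj(c,s['tcp_pos'],True))
M=[ortho(c,.57,-.308,z,w=400,h=400,s=.0004) for z in (.152,.130)]
cv2.imwrite('pics/m3.png',np.hstack(M))
```

```text
5.4 [ 0.56978677 -0.30824689  0.21910279] [2.76154784e-04 6.71360532e-01 7.41130864e-01 4.86530067e-05]
[317.24250493 254.07283039] [317.52519266 307.25041161]
```

View pics/m3.png

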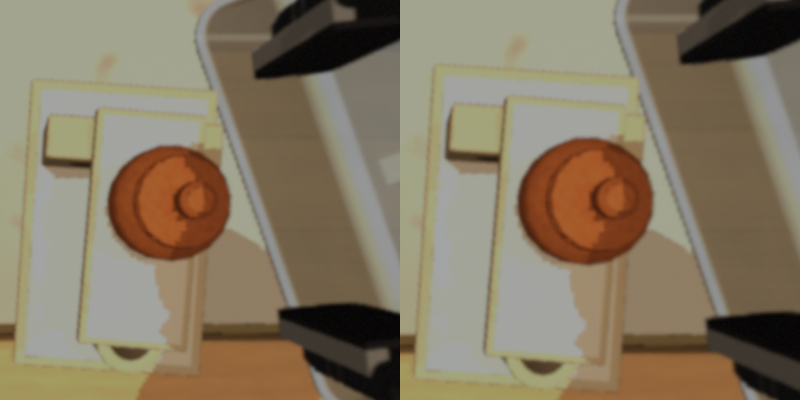

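The rectified hover view puts the knob at panel (197,199) against the predicted (200,200). That is within about 1 mm, so I'll grasp it.

send_rows --increments '[{"dx":0,"dy":0.05,"dz":-1.2,"roll":0,"claw":0.4},{"dx":0,"dy":0.05,"dz":-2.4,"roll":0,"claw":0.4},{"dx":0,"dy":0.05,"dz":-3.2,"roll":0,"claw":0.4},{"dx":0,"dy":0.05,"dz":-3.2,"roll":0,"claw":0.4},{"dx":0,"dy":0.05,"dz":-3.2,"roll":0,"claw":-0.3}]' --grip_force 20

```text
clock: 6.02
tcp_pos: [0.5701, -0.3073, 0.1398]
orientation: [0.001, 0.672, 0.741, 0.0]
wrist_force: [0.3, 1.2, 0.3]
finger_gap: 0.0427
grip_force: 0.0
```

send_rows --increments '[{"dx":0,"dy":0,"dz":0,"roll":0,"claw":-0.5},{"dx":0,"dy":0,"dz":0,"roll":0,"claw":-0.7},{"dx":0,"dy":0,"dz":0,"roll":0,"claw":-0.9},{"dx":0,"dy":0,"dz":0,"roll":0,"claw":-0.9},{"dx":0,"dy":0,"dz":0,"roll":0,"claw":-0.9}]'

```text
clock: 6.65
tcp_pos: [0.5703, -0.3075, 0.14]
orientation: [0.001, 0.672, 0.741, 0.0]
wrist_force: [-0.0, -1.1, 6.3]
finger_gap: 0.0149
grip_force: 19.7
```

send_rows --increments '[{"dx":0,"dy":0,"dz":0.4,"roll":0,"claw":-0.9},{"dx":0,"dy":0,"dz":1.2,"roll":0,"claw":-0.9},{"dx":0,"dy":0,"dz":2.4,"roll":0,"claw":-0.9},{"dx":0.2,"dy":1.1,"dz":2.4,"roll":0,"claw":-0.9},{"dx":0.4,"dy":3.1,"dz":2.4,"roll":0,"claw":-0.9}]'

```text
clock: 7.28
tcp_pos: [0.5798, -0.2303, 0.1991]
orientation: [0.0, 0.673, 0.74, 0.0]
wrist_force: [0.8, 1.5, -0.5]
finger_gap: 0.0147
grip_force: 19.5
```

send_rows --increments '[{"dx":0.2,"dy":2,"dz":0,"roll":0,"claw":-0.9},{"dx":0.5,"dy":4,"dz":0,"roll":0,"claw":-0.9},{"dx":0.8,"dy":6,"dz":0,"roll":0,"claw":-0.9},{"dx":1.1,"dy":8,"dz":0,"roll":0,"claw":-0.9},{"dx":1.3,"dy":10,"dz":0,"roll":0,"claw":-0.9}]'

```text
clock: 7.9
tcp_pos: [0.612, 0.0221, 0.1989]
orientation: [-0.0, 0.672, 0.741, -0.0]
wrist_force: [-0.2, -0.6, -0.0]
finger_gap: 0.0148
grip_force: 19.5
```

send_rows --increments '[{"dx":0.2,"dy":1.2,"dz":0,"roll":0,"claw":-0.9},{"dx":0.24,"dy":2,"dz":0,"roll":0,"claw":-0.9},{"dx":0.24,"dy":2,"dz":-1,"roll":0,"claw":-0.9},{"dx":0.24,"dy":2,"dz":-2,"roll":0,"claw":-0.9},{"dx":0.24,"dy":2,"dz":-3,"roll":0,"claw":-0.9}]'

```text
clock: 8.52
tcp_pos: [0.6179, 0.07, 0.1231]
orientation: [-0.0, 0.672, 0.741, -0.0]
wrist_force: [0.2, -0.3, 0.6]
finger_gap: 0.015
grip_force: 19.6
```

Run:
```python
from h import *
c=snap('wrist','w6'); s=get_state(); print(s['clock'],s['tcp_pos'],s['finger_gap'],s['wrist_force'])
cv2.imwrite('pics/m4.png',np.hstack([ortho(c,.57,.1,.018),c['image'][90:390,120:520]]))
```

```text
8.575 [0.61581964 0.06995898 0.11932244] 0.014978104004172578 [-0.78089005  0.09132249 -2.8523489 ]
```

View pics/m4.png

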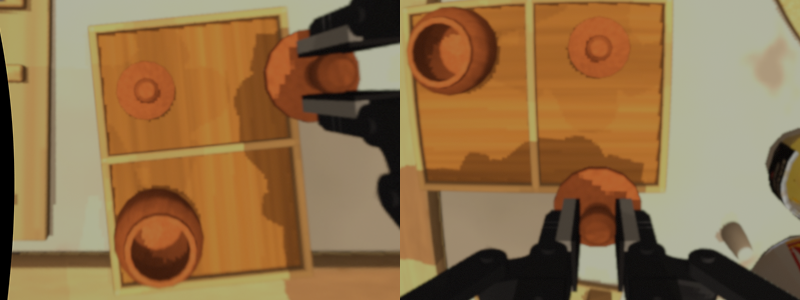

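The view shows the lid held level by its knob, with the tray centre confirmed to within 1 mm. Lowering now.

send_rows --increments '[{"dx":0,"dy":0,"dz":-1,"roll":0,"claw":-0.9},{"dx":0,"dy":0,"dz":-2,"roll":0,"claw":-0.9},{"dx":0,"dy":0,"dz":-3,"roll":0,"claw":-0.9},{"dx":0,"dy":0,"dz":-3.5,"roll":0,"claw":-0.9},{"dx":0,"dy":0,"dz":-3.5,"roll":0,"claw":-0.9}]'

```text
clock: 9.2
tcp_pos: [0.6175, 0.0702, 0.0358]
orientation: [-0.001, 0.672, 0.741, -0.001]
wrist_force: [-0.5, -1.2, -0.5]
finger_gap: 0.0147
grip_force: 19.6
```

send_rows --increments '[{"dx":0,"dy":0,"dz":-0.07,"roll":0,"claw":-0.9},{"dx":0,"dy":0,"dz":-0.14,"roll":0,"claw":-0.9},{"dx":0,"dy":0,"dz":-0.2,"roll":0,"claw":-0.9},{"dx":0,"dy":0,"dz":-0.25,"roll":0,"claw":-0.9},{"dx":0,"dy":0,"dz":-0.25,"roll":0,"claw":-0.9}]'

```text
clock: 9.82
tcp_pos: [0.6187, 0.0705, 0.0322]
orientation: [0.001, 0.672, 0.741, 0.001]
wrist_force: [-3.3, -0.4, 9.9]
finger_gap: 0.0146
grip_force: 20.4
```

send_rows --increments '[{"dx":0,"dy":0,"dz":0.05,"roll":0,"claw":-0.6},{"dx":0,"dy":0,"dz":0.05,"roll":0,"claw":-0.4},{"dx":0,"dy":0,"dz":0.05,"roll":0,"claw":-0.2},{"dx":0,"dy":0,"dz":0.05,"roll":0,"claw":-0.1},{"dx":0,"dy":0,"dz":0.05,"roll":0,"claw":-0.1}]'

```text
clock: 10.45
tcp_pos: [0.618, 0.0705, 0.0311]
orientation: [-0.0, 0.672, 0.741, -0.0]
wrist_force: [0.1, 0.5, 0.2]
finger_gap: 0.0384
grip_force: 0.0
```

send_rows --increments '[{"dx":0,"dy":0,"dz":0.5,"roll":0,"claw":-0.1},{"dx":0,"dy":0,"dz":1.5,"roll":0,"claw":-0.1},{"dx":0,"dy":0,"dz":3.5,"roll":0,"claw":0.2},{"dx":0,"dy":0,"dz":5.5,"roll":0,"claw":0.6},{"dx":0,"dy":0,"dz":7,"roll":0,"claw":1}]'

```text
clock: 11.08
tcp_pos: [0.6187, 0.0705, 0.21]
orientation: [0.001, 0.672, 0.741, 0.001]
wrist_force: [1.5, 0.0, -1.3]
finger_gap: 0.0839
grip_force: 0.0
```

send_rows --increments '[{"dx":-0.2,"dy":-2,"dz":0,"roll":0,"claw":1},{"dx":-0.5,"dy":-4,"dz":0,"roll":0,"claw":1},{"dx":-0.8,"dy":-6,"dz":0,"roll":0,"claw":1},{"dx":-1.1,"dy":-8,"dz":0,"roll":0,"claw":1},{"dx":-1.3,"dy":-10,"dz":0,"roll":0,"claw":1}]'

```text
clock: 11.7
tcp_pos: [0.5853, -0.1811, 0.2076]
orientation: [0.001, 0.672, 0.741, 0.0]
wrist_force: [1.2, -0.6, -0.3]
finger_gap: 0.0849
grip_force: 0.0
```

send_rows --increments '[{"dx":-0.2,"dy":-2,"dz":0,"roll":0,"claw":1},{"dx":-0.5,"dy":-4,"dz":0,"roll":0,"claw":1},{"dx":-0.66,"dy":-5.1,"dz":0,"roll":0,"claw":1},{"dx":-0.66,"dy":-5.1,"dz":0,"roll":0,"claw":1},{"dx":-0.66,"dy":-5.1,"dz":0,"roll":0,"claw":1}]'

```text
clock: 12.32
tcp_pos: [0.5691, -0.3066, 0.2069]
orientation: [0.0, 0.672, 0.741, 0.0]
wrist_force: [-0.2, 0.5, -0.8]
finger_gap: 0.0853
grip_force: 0.0
```

Run:
```python
from h import *
c=snap('wrist','w7'); t=snap('top','t7'); s=get_state(); print(s['clock'],s['tcp_pos'])
cv2.imwrite('pics/m5.png',np.hstack([ortho(c,.57,-.308,.127,w=400,h=400,s=.0004),ortho(t,.57,.1,.02,False,w=400,h=400,s=.0006)]))
```

```text
12.425 [ 0.56938933 -0.30586427  0.20678358]
```

View pics/m5.png

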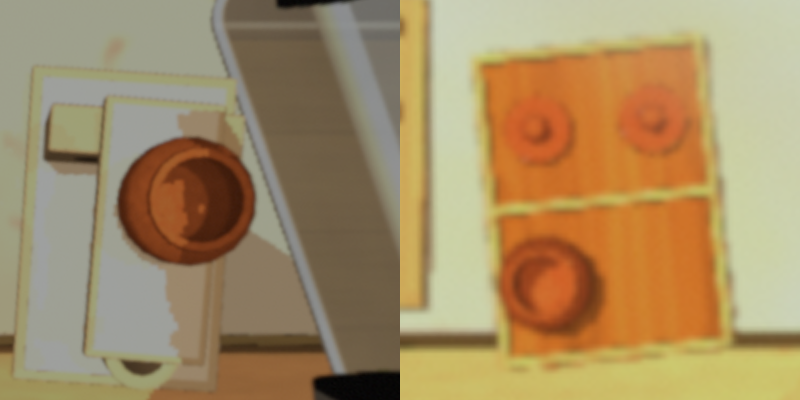

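The new lid is at panel (652,120), in its place and level. The jar rim centre at (202,198) puts the jar at about (0.5707, −0.3087). Next is the jar grasp.

send_rows --increments '[{"dx":0.04,"dy":-0.09,"dz":-1.5,"roll":0,"claw":1},{"dx":0.04,"dy":-0.09,"dz":-3,"roll":0,"claw":1},{"dx":0.04,"dy":-0.09,"dz":-4.2,"roll":0,"claw":1},{"dx":0.04,"dy":-0.09,"dz":-4.88,"roll":0,"claw":1},{"dx":0.04,"dy":-0.09,"dz":-4.88,"roll":0,"claw":0.6}]' --grip_force 25

```text
clock: 13.05
tcp_pos: [0.5697, -0.3081, 0.0834]
orientation: [-0.001, 0.671, 0.741, -0.0]
wrist_force: [0.0, -0.3, -0.5]
finger_gap: 0.0698
grip_force: 0.0
```

send_rows --increments '[{"dx":0,"dy":0,"dz":0,"roll":0,"claw":0.45},{"dx":0,"dy":0,"dz":0,"roll":0,"claw":0.35},{"dx":0,"dy":0,"dz":0,"roll":0,"claw":0.2},{"dx":0,"dy":0,"dz":0,"roll":0,"claw":0.1},{"dx":0,"dy":0,"dz":0,"roll":0,"claw":0.1}]'

```text
clock: 13.68
tcp_pos: [0.5709, -0.3099, 0.0863]
orientation: [0.001, 0.672, 0.741, 0.0]
wrist_force: [-0.8, 0.9, 6.1]
finger_gap: 0.0555
grip_force: 26.5
```

send_rows --increments '[{"dx":0,"dy":0,"dz":0.2,"roll":0,"claw":0.1},{"dx":0,"dy":0,"dz":0.6,"roll":0,"claw":0.1},{"dx":0,"dy":0,"dz":1.2,"roll":0,"claw":0.1},{"dx":0,"dy":0,"dz":2,"roll":0,"claw":0.1},{"dx":0,"dy":0,"dz":2,"roll":0,"claw":0.1}]'

```text
clock: 14.3
tcp_pos: [0.5715, -0.3102, 0.137]
orientation: [0.002, 0.672, 0.741, 0.0]
wrist_force: [0.5, -0.1, -1.0]
finger_gap: 0.0559
grip_force: 26.7
```

send_rows --increments '[{"dx":0,"dy":0.5,"dz":0.5,"roll":0,"claw":0.1},{"dx":-0.2,"dy":2,"dz":1,"roll":0,"claw":0.1},{"dx":-0.4,"dy":4,"dz":1,"roll":0,"claw":0.1},{"dx":-0.7,"dy":6,"dz":1,"roll":0,"claw":0.1},{"dx":-1,"dy":8,"dz":1,"roll":0,"claw":0.1}]'

```text
clock: 14.92
tcp_pos: [0.5442, -0.1069, 0.1593]
orientation: [-0.0, 0.671, 0.741, 0.0]
wrist_force: [0.3, -0.4, -0.1]
finger_gap: 0.0555
grip_force: 26.8
```

send_rows --increments '[{"dx":-0.2,"dy":2,"dz":0,"roll":0,"claw":0.1},{"dx":-0.4,"dy":4,"dz":0,"roll":0,"claw":0.1},{"dx":-0.6,"dy":5.8,"dz":0,"roll":0,"claw":0.1},{"dx":-0.7,"dy":6.8,"dz":0,"roll":0,"claw":0.1},{"dx":-0.7,"dy":6.8,"dz":0,"roll":0,"claw":0.1}]'

```text
clock: 15.55
tcp_pos: [0.5265, 0.063, 0.1594]
orientation: [-0.0, 0.67, 0.742, -0.0]
wrist_force: [-1.3, -0.6, -0.4]
finger_gap: 0.0555
grip_force: 26.8
```

send_rows --increments '[{"dx":0,"dy":0,"dz":-1,"roll":0,"claw":0.1},{"dx":0,"dy":0,"dz":-2.2,"roll":0,"claw":0.1},{"dx":0,"dy":0,"dz":-3.4,"roll":0,"claw":0.1},{"dx":0,"dy":0,"dz":-4,"roll":0,"claw":0.1},{"dx":0,"dy":0,"dz":-4,"roll":0,"claw":0.1}]'

```text
clock: 16.18
tcp_pos: [0.5267, 0.0603, 0.0585]
orientation: [-0.001, 0.672, 0.741, -0.001]
wrist_force: [-1.3, 0.3, -0.5]
finger_gap: 0.0554
grip_force: 26.8
```

Run:
```python
from h import *
c=snap('wrist','w8');t=snap('top','t8'); s=get_state(); print(s['clock'],s['tcp_pos'],s['wrist_force'])
cv2.imwrite('pics/m6.png',np.hstack([ortho(c,.53,.09,.062,w=400,h=400,s=.0004),c['image'][40:440,120:520]]))
```

```text
16.275 [0.52828695 0.06042838 0.06016763] [ 0.08475491  0.35903862 -1.07943614]
```

View pics/m6.png

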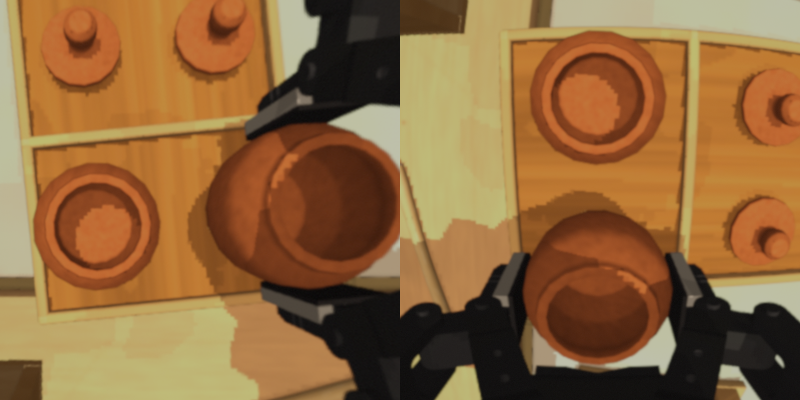

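The held jar is centred in its free half, and the other jar, rim at panel (97,226), is clear. Lowering.

send_rows --increments '[{"dx":0,"dy":0,"dz":-0.5,"roll":0,"claw":0.1},{"dx":0,"dy":0,"dz":-1,"roll":0,"claw":0.1},{"dx":0,"dy":0,"dz":-1.3,"roll":0,"claw":0.1},{"dx":0,"dy":0,"dz":-1.4,"roll":0,"claw":0.1},{"dx":0,"dy":0,"dz":-1.4,"roll":0,"claw":0.1}]'

```text
clock: 16.9
tcp_pos: [0.5274, 0.0608, 0.0244]
orientation: [-0.0, 0.672, 0.741, -0.0]
wrist_force: [-0.6, -0.2, 0.0]
finger_gap: 0.0556
grip_force: 26.9
```

send_rows --increments '[{"dx":0,"dy":0,"dz":-0.04,"roll":0,"claw":0.1},{"dx":0,"dy":0,"dz":-0.08,"roll":0,"claw":0.1},{"dx":0,"dy":0,"dz":-0.12,"roll":0,"claw":0.1},{"dx":0,"dy":0,"dz":-0.12,"roll":0,"claw":0.1},{"dx":0,"dy":0,"dz":-0.12,"roll":0,"claw":0.1}]'

```text
clock: 17.52
tcp_pos: [0.5275, 0.0608, 0.0241]
orientation: [0.0, 0.671, 0.741, 0.0]
wrist_force: [-9.4, 0.9, 24.7]
finger_gap: 0.0554
grip_force: 28.6
```

send_rows --increments '[{"dx":0,"dy":0,"dz":0.05,"roll":0,"claw":0.1},{"dx":0,"dy":0,"dz":0.1,"roll":0,"claw":0.1},{"dx":0,"dy":0,"dz":0.1,"roll":0,"claw":0.1},{"dx":0,"dy":0,"dz":0.1,"roll":0,"claw":0.1},{"dx":0,"dy":0,"dz":0.1,"roll":0,"claw":0.1}]'

```text
clock: 18.15
tcp_pos: [0.5279, 0.0608, 0.0243]
orientation: [0.0, 0.672, 0.741, 0.0]
wrist_force: [-2.4, -1.1, 6.9]
finger_gap: 0.0556
grip_force: 27.4
```

send_rows --increments '[{"dx":0,"dy":0,"dz":0,"roll":0,"claw":0.35},{"dx":0,"dy":0,"dz":0,"roll":0,"claw":0.45},{"dx":0,"dy":0,"dz":0,"roll":0,"claw":0.55},{"dx":0,"dy":0,"dz":0,"roll":0,"claw":0.6},{"dx":0,"dy":0,"dz":0,"roll":0,"claw":0.6}]'

```text
clock: 18.77
tcp_pos: [0.5276, 0.0607, 0.0237]
orientation: [-0.0, 0.672, 0.741, -0.0]
wrist_force: [0.6, 0.3, -0.2]
finger_gap: 0.0684
grip_force: 0.0
```

Run:
```python
from h import *
c=snap('wrist','w9'); s=get_state(); print(s['clock'],s['tcp_pos'],s['wrist_force'],s['finger_gap'])
```

```text
18.825 [0.52763273 0.06069494 0.02380783] [ 0.27368832  0.8656643  -0.54068019] 0.06829798222494224
```

send_rows --increments '[{"dx":0,"dy":0,"dz":0.5,"roll":0,"claw":0.6},{"dx":0,"dy":0,"dz":1.5,"roll":0,"claw":0.6},{"dx":0,"dy":0,"dz":3,"roll":0,"claw":0.6},{"dx":0,"dy":0,"dz":5,"roll":0,"claw":0.6},{"dx":0,"dy":0,"dz":7,"roll":1,"claw":1}]'

```text
clock: 19.45
tcp_pos: [0.5274, 0.0607, 0.2013]
orientation: [0.0, 0.617, 0.787, 0.0]
wrist_force: [0.8, 0.5, 0.1]
finger_gap: 0.0836
grip_force: 0.0
```

send_rows --increments '[{"dx":0.7,"dy":-2,"dz":1,"roll":1,"claw":1},{"dx":1.4,"dy":-4,"dz":2,"roll":2,"claw":1},{"dx":2.1,"dy":-6,"dz":3,"roll":3.2,"claw":1},{"dx":2.8,"dy":-8,"dz":3.3,"roll":4.4,"claw":1},{"dx":3.3,"dy":-10,"dz":3.3,"roll":5.6,"claw":1}]'

```text
clock: 20.08
tcp_pos: [0.6109, -0.1911, 0.2835]
orientation: [0.002, 0.269, 0.963, -0.0]
wrist_force: [0.9, -0.1, -0.5]
finger_gap: 0.085
grip_force: 0.0
```

send_rows --increments '[{"dx":0.4,"dy":-1.6,"dz":0,"roll":1.2,"claw":1},{"dx":0.4,"dy":-3,"dz":0,"roll":2.4,"claw":1},{"dx":0.4,"dy":-3.6,"dz":0,"roll":3.4,"claw":1},{"dx":0.4,"dy":-3.6,"dz":0,"roll":3.4,"claw":1},{"dx":0.4,"dy":-3.6,"dz":0,"roll":3.4,"claw":1}]'

```text
clock: 20.7
tcp_pos: [0.6201, -0.2786, 0.2819]
orientation: [0.0, 0.039, 0.999, 0.0]
wrist_force: [0.3, -0.7, -0.2]
finger_gap: 0.0853
grip_force: 0.0
```

Run:
```python
from h import *
c=snap('wrist','w10'); s=get_state(); print(s['clock'],s['tcp_pos'],s['orientation'])
o=ortho(c,.56,-.3,.075,w=400,h=400,s=.0005); cv2.imwrite('pics/o10.png',o)
hsv=cv2.cvtColor(o,cv2.COLOR_BGR2HSV)
print(o[150:260:20,200].tolist(), o[200,100:330:15].tolist())
k=cv2.createLineSegmentDetector() if hasattr(cv2,'createLineSegmentDetector') else None
g=cv2.cvtColor(o,cv2.COLOR_BGR2GRAY)
L=k.detect(g)[0][:,0]
for l in L:
    n=np.hypot(l[2]-l[0],l[3]-l[1])
    if n>55: print(l.round(0),round(n))
```

```text
20.75 [ 0.62015653 -0.27828494  0.281898  ] [1.87465605e-04 3.86213512e-02 9.99253898e-01 6.61519108e-05]
[[104, 131, 151], [105, 132, 151], [105, 132, 151], [105, 132, 152], [107, 133, 152], [108, 134, 153]] [[134, 156, 155], [155, 156, 154], [114, 132, 143], [93, 117, 137], [154, 156, 154], [155, 156, 155], [118, 138, 152], [105, 132, 152], [105, 132, 151], [105, 132, 152], [106, 132, 152], [78, 111, 138], [105, 132, 152], [76, 111, 138], [94, 118, 136], [94, 118, 136]]
[  1. 320.  79. 320.] 79
[293. 320. 396. 320.] 103
[ 77. 338.   1. 338.] 76
[384. 338. 293. 339.] 91
[394. 326. 296. 326.] 99
[ 76. 326.   1. 326.] 75
[399. 290. 297.   0.] 308
[302.  53. 283.   1.] 56
[343. 171. 312.  82.] 95
[349. 175. 398. 314.] 148
```

Run:
```python
from h import *
c=load('w10'); o=cv2.imread('pics/o10.png'); g=cv2.GaussianBlur(cv2.cvtColor(o,cv2.COLOR_BGR2GRAY).astype('f4'),(0,0),1)
gx=cv2.Sobel(g,cv2.CV_32F,1,0); gy=cv2.Sobel(g,cv2.CV_32F,0,1)
def fit(P): vx,vy,x,y=cv2.fitLine(np.array(P,'f4'),cv2.DIST_HUBER,0,.01,.01).ravel(); return vx,vy,x,y
rows=range(110,290,4); cols=range(165,255,3)
for name,P in [('L',[(140+np.argmax(abs(gx[v,140:175])),v) for v in rows]),('R',[(245+np.argmax(abs(gx[v,245:290])),v) for v in rows]),
  ('T',[(u,55+np.argmax(abs(gy[55:100,u]))) for u in cols]),('B',[(u,315+np.argmax(abs(gy[315:352,u]))) for u in cols])]:
    print(name,np.round(fit(P),3),[int(p[0] if name in'LR' else p[1]) for p in P])
```

```text
L [ 9.300e-02 -9.960e-01  1.453e+02  2.180e+02] [158, 158, 153, 153, 153, 156, 154, 154, 155, 151, 150, 150, 150, 149, 149, 149, 158, 159, 151, 150, 150, 150, 149, 150, 150, 145, 145, 145, 144, 144, 144, 143, 143, 143, 143, 142, 142, 141, 141, 141, 141, 140, 140, 140, 140]
R [ 7.300e-02 -9.970e-01  2.673e+02  2.144e+02] [280, 268, 268, 267, 268, 267, 267, 272, 272, 272, 279, 265, 272, 271, 271, 271, 272, 271, 271, 271, 270, 269, 269, 268, 268, 267, 268, 268, 268, 267, 267, 266, 266, 265, 265, 264, 264, 264, 264, 263, 263, 263, 262, 262, 261]
T [  0.935   0.356 205.339  80.311] [72, 72, 72, 72, 73, 73, 73, 73, 74, 74, 74, 75, 75, 75, 75, 75, 75, 76, 76, 76, 76, 77, 77, 99, 99, 99, 98, 99, 99, 99]
B [9.960e-01 8.900e-02 2.184e+02 3.375e+02] [350, 330, 331, 332, 333, 334, 335, 337, 338, 338, 337, 336, 336, 336, 336, 336, 337, 336, 335, 335, 331, 331, 331, 341, 340, 340, 340, 340, 341, 340]
```

Batt measured again: 130.5×60.8 mm, centre (0.5573, −0.3035), yaw −4.4°, matching the earlier estimate. Grasping it.

send_rows --increments '[{"dx":-1.2,"dy":-0.5,"dz":-2,"roll":0,"claw":1},{"dx":-2.51,"dy":-0.98,"dz":-4,"roll":0,"claw":1},{"dx":-2.51,"dy":-0.98,"dz":-5.5,"roll":0,"claw":1},{"dx":-2.51,"dy":-0.98,"dz":-6.5,"roll":0,"claw":1},{"dx":-2.51,"dy":-0.98,"dz":-6.5,"roll":0,"claw":1}]' --grip_force 40

```text
clock: 21.38
tcp_pos: [0.5561, -0.3018, 0.1171]
orientation: [-0.002, 0.038, 0.999, 0.001]
wrist_force: [0.7, 1.0, -0.2]
finger_gap: 0.0855
grip_force: 0.0
```

send_rows --increments '[{"dx":0,"dy":0,"dz":-1.2,"roll":0,"claw":1},{"dx":0,"dy":0,"dz":-2.2,"roll":0,"claw":1},{"dx":0,"dy":0,"dz":-2.82,"roll":0,"claw":1},{"dx":0,"dy":0,"dz":-2.82,"roll":0,"claw":0.7},{"dx":0,"dy":0,"dz":-2.82,"roll":0,"claw":0.55}]'

```text
clock: 22.0
tcp_pos: [0.5583, -0.3042, 0.0497]
orientation: [0.001, 0.038, 0.999, -0.001]
wrist_force: [0.1, -0.2, 0.2]
finger_gap: 0.066
grip_force: 0.0
```

send_rows --increments '[{"dx":0,"dy":0,"dz":0,"roll":0,"claw":0.4},{"dx":0,"dy":0,"dz":0,"roll":0,"claw":0.3},{"dx":0,"dy":0,"dz":0,"roll":0,"claw":0.2},{"dx":0,"dy":0,"dz":0,"roll":0,"claw":0.2},{"dx":0,"dy":0,"dz":0,"roll":0,"claw":0.2}]'

```text
clock: 22.62
tcp_pos: [0.5585, -0.3043, 0.0501]
orientation: [0.001, 0.038, 0.999, -0.001]
wrist_force: [-0.5, 1.3, 5.1]
finger_gap: 0.0589
grip_force: 44.0
```

send_rows --increments '[{"dx":0,"dy":0,"dz":0.1,"roll":0,"claw":0.2},{"dx":0,"dy":0,"dz":0.3,"roll":0,"claw":0.2},{"dx":0,"dy":0,"dz":0.6,"roll":0,"claw":0.2},{"dx":0,"dy":0,"dz":1.2,"roll":0,"claw":0.2},{"dx":0,"dy":0,"dz":2,"roll":0,"claw":0.2}]'

```text
clock: 23.25
tcp_pos: [0.5572, -0.3037, 0.0991]
orientation: [-0.0, 0.038, 0.999, 0.0]
wrist_force: [0.9, 0.1, -2.2]
finger_gap: 0.0588
grip_force: 43.4
```

send_rows --increments '[{"dx":0,"dy":0.2,"dz":0.5,"roll":0,"claw":0.2},{"dx":0.2,"dy":1.8,"dz":0.9,"roll":0,"claw":0.2},{"dx":0.5,"dy":3.6,"dz":0.9,"roll":-0.1,"claw":0.2},{"dx":0.8,"dy":5.4,"dz":0.9,"roll":-0.19,"claw":0.2},{"dx":1.02,"dy":7.2,"dz":0.9,"roll":-0.19,"claw":0.2}]'

```text
clock: 23.88
tcp_pos: [0.5831, -0.1222, 0.1215]
orientation: [0.0, 0.052, 0.999, 0.0]
wrist_force: [0.4, 0.1, -2.3]
finger_gap: 0.0588
grip_force: 43.6
```

send_rows --increments '[{"dx":0,"dy":0.88,"dz":0,"roll":0,"claw":0.2},{"dx":0,"dy":0.88,"dz":-0.5,"roll":0,"claw":0.2},{"dx":0,"dy":0.88,"dz":-1,"roll":0,"claw":0.2},{"dx":0,"dy":0.88,"dz":-1.4,"roll":0,"claw":0.2},{"dx":0,"dy":0.88,"dz":-1.4,"roll":0,"claw":0.2}]'

```text
clock: 24.5
tcp_pos: [0.5818, -0.1025, 0.0842]
orientation: [-0.001, 0.052, 0.999, 0.0]
wrist_force: [-1.7, -0.3, -2.0]
finger_gap: 0.059
grip_force: 43.6
```

Run:
```python
from h import *
c=snap('wrist','w11'); t=snap('top','t11'); s=get_state(); print(s['clock'],s['tcp_pos'],s['orientation'],s['wrist_force'])
a=ortho(c,.583,-.101,.044,w=400,h=480,s=.0005)
cv2.imwrite('pics/m7.png',np.hstack([a,c['image'][:,120:520]]))
```

```text
24.6 [ 0.58273879 -0.10248754  0.08554823] [-2.45569558e-04  5.20018147e-02  9.98646954e-01  1.07877062e-04] [ 0.67047734  1.08286641 -2.21840318]
```

View pics/m7.png

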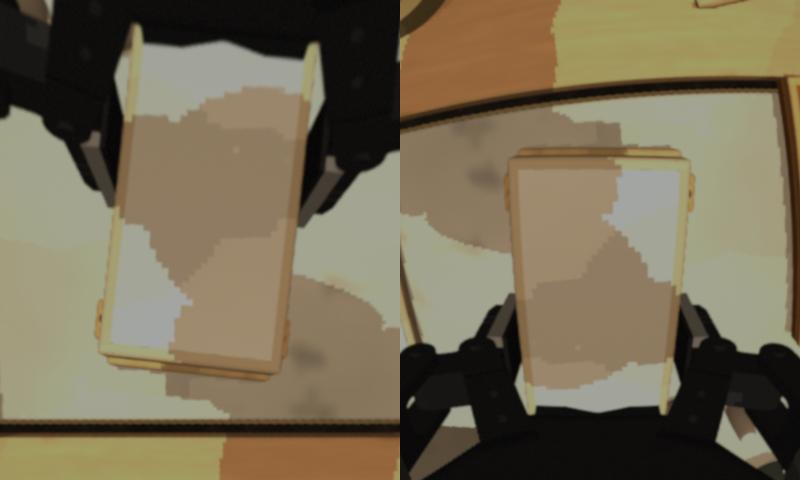

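The batt is held level and squarely over the cradle. Cheek ends show equally at both sides, around (508,190) and (692,190). Lowering.

send_rows --increments '[{"dx":0,"dy":0,"dz":-0.8,"roll":0,"claw":0.2},{"dx":0,"dy":0,"dz":-1.6,"roll":0,"claw":0.2},{"dx":0,"dy":0,"dz":-2.2,"roll":0,"claw":0.2},{"dx":0,"dy":0,"dz":-2.55,"roll":0,"claw":0.2},{"dx":0,"dy":0,"dz":-2.55,"roll":0,"claw":0.2}]'

```text
clock: 25.22
tcp_pos: [0.5826, -0.1018, 0.0216]
orientation: [-0.0, 0.051, 0.999, 0.0]
wrist_force: [-0.3, -1.4, -1.8]
finger_gap: 0.0598
grip_force: 43.7
```

send_rows --increments '[{"dx":0,"dy":0,"dz":-0.04,"roll":0,"claw":0.2},{"dx":0,"dy":0,"dz":-0.08,"roll":0,"claw":0.2},{"dx":0,"dy":0,"dz":-0.12,"roll":0,"claw":0.2},{"dx":0,"dy":0,"dz":-0.12,"roll":0,"claw":0.2},{"dx":0,"dy":0,"dz":-0.12,"roll":0,"claw":0.2}]'

```text
clock: 25.85
tcp_pos: [0.5829, -0.1018, 0.0191]
orientation: [0.0, 0.051, 0.999, 0.0]
wrist_force: [0.0, -0.3, -1.6]
finger_gap: 0.059
grip_force: 43.7
```

send_rows --increments '[{"dx":0,"dy":0,"dz":-0.03,"roll":0,"claw":0.2},{"dx":0,"dy":0,"dz":-0.06,"roll":0,"claw":0.2},{"dx":0,"dy":0,"dz":-0.09,"roll":0,"claw":0.2},{"dx":0,"dy":0,"dz":-0.12,"roll":0,"claw":0.2},{"dx":0,"dy":0,"dz":-0.12,"roll":0,"claw":0.2}]'

```text
clock: 26.48
tcp_pos: [0.583, -0.1018, 0.0181]
orientation: [0.001, 0.051, 0.999, -0.0]
wrist_force: [-5.2, 0.6, 13.2]
finger_gap: 0.0592
grip_force: 45.2
```

send_rows --increments '[{"dx":0,"dy":0,"dz":0.07,"roll":0,"claw":0.2},{"dx":0,"dy":0,"dz":0.07,"roll":0,"claw":0.4},{"dx":0,"dy":0,"dz":0.07,"roll":0,"claw":0.55},{"dx":0,"dy":0,"dz":0.07,"roll":0,"claw":0.75},{"dx":0,"dy":0,"dz":0.07,"roll":0,"claw":0.9}]'

```text
clock: 27.1
tcp_pos: [0.5829, -0.1018, 0.0177]
orientation: [-0.0, 0.051, 0.999, 0.0]
wrist_force: [0.3, 0.5, 0.5]
finger_gap: 0.0809
grip_force: 0.0
```

send_rows --increments '[{"dx":0,"dy":0,"dz":0.4,"roll":0,"claw":1},{"dx":0,"dy":0,"dz":1.4,"roll":0,"claw":1},{"dx":0,"dy":0,"dz":3,"roll":0,"claw":1},{"dx":0,"dy":0,"dz":5,"roll":0,"claw":1},{"dx":0,"dy":-1,"dz":7,"roll":0,"claw":1}]'

```text
clock: 27.72
tcp_pos: [0.5827, -0.1257, 0.1952]
orientation: [0.0, 0.05, 0.999, 0.0]
wrist_force: [0.5, -1.9, -0.4]
finger_gap: 0.0853
grip_force: 0.0
```

send_rows --increments '[{"dx":0,"dy":-2,"dz":1,"roll":0,"claw":1},{"dx":0.3,"dy":-4,"dz":2,"roll":0,"claw":1},{"dx":0.5,"dy":-5.8,"dz":2.6,"roll":0,"claw":1},{"dx":0.5,"dy":-5.8,"dz":2.6,"roll":0,"claw":1},{"dx":0.5,"dy":-5.8,"dz":2.6,"roll":0,"claw":1}]'

```text
clock: 28.35
tcp_pos: [0.595, -0.2715, 0.2578]
orientation: [-0.0, 0.052, 0.999, 0.0]
wrist_force: [0.0, 0.5, -0.9]
finger_gap: 0.0855
grip_force: 0.0
```

Run:
```python
from h import *
c=snap('wrist','w12'); s=get_state(); print(s['clock'],s['tcp_pos'])
o=ortho(c,.55,-.3,.065,w=400,h=400,s=.0005); cv2.imwrite('pics/o12.png',o)
g=cv2.cvtColor(o,cv2.COLOR_BGR2GRAY)
print(cv2.HoughCircles(cv2.medianBlur(g,3),cv2.HOUGH_GRADIENT,1,20,param1=60,param2=14,minRadius=20,maxRadius=45))
L=cv2.createLineSegmentDetector().detect(g)[0][:,0]
for l in L:
    n=np.hypot(l[2]-l[0],l[3]-l[1])
    if n>18 and 80<l[0]<320 and l[1]<340: print(l.round(0),round(n))
# batt in cradle
o=ortho(c,.583,-.1015,.04,w=400,h=400,s=.0005);cv2.imwrite('pics/o12b.png',o)
```

```text
28.4 [ 0.59499404 -0.27086138  0.25762026]
[[[199.5 309.5  38.9]
  [356.5 288.5  39.9]]]
[163. 280. 189. 267.] 28
[179. 324. 201. 325.] 21
[154. 305. 164. 280.] 26
[173. 280. 163. 295.] 18
[162. 296. 162. 323.] 28
[195. 272. 173. 281.] 24
[122. 137. 104. 118.] 26
[159. 326. 155. 305.] 21
[130. 108. 181. 110.] 50
[181. 109. 232. 113.] 51
[104. 105. 130. 107.] 26
[232. 115. 288. 116.] 56
[299. 118. 278. 134.] 27
[188. 268. 218. 273.] 30
[208. 334. 188. 334.] 20
[181. 127. 112. 123.] 69
[221. 298. 224. 318.] 20
[278. 134. 223. 129.] 56
[224. 318. 209. 335.] 23
[294. 312. 398. 313.] 104
[222. 131. 182. 128.] 40
[302.  37. 289.   0.] 38
[ 91. 208.  91. 182.] 26
[194. 139. 123. 137.] 71
[263. 143. 198. 142.] 65
[217. 273. 233. 288.] 22
[316.  64. 352. 166.] 108
[232. 287. 240. 306.] 19
```

send_rows --increments '[{"dx":-0.8,"dy":-0.2,"dz":-0.5,"roll":-1.2,"claw":1},{"dx":-1.6,"dy":-0.4,"dz":-1,"roll":-2.4,"claw":1},{"dx":-2.4,"dy":-0.7,"dz":-1.5,"roll":-3.6,"claw":1},{"dx":-3.2,"dy":-1,"dz":-2,"roll":-4.8,"claw":1},{"dx":-3.98,"dy":-1.1,"dz":-2.5,"roll":-6,"claw":1}]'

```text
clock: 29.02
tcp_pos: [0.4951, -0.2977, 0.1948]
orientation: [-0.0, 0.455, 0.891, 0.0]
wrist_force: [0.6, 0.5, 0.8]
finger_gap: 0.0854
grip_force: 0.0
```

send_rows --increments '[{"dx":0,"dy":0,"dz":0,"roll":-1.2,"claw":1},{"dx":0,"dy":0,"dz":0,"roll":-2.4,"claw":1},{"dx":0,"dy":0,"dz":0,"roll":-3.6,"claw":1},{"dx":0,"dy":0,"dz":0,"roll":-4.6,"claw":1},{"dx":0,"dy":0,"dz":0,"roll":-4.6,"claw":1}]'

```text
clock: 29.65
tcp_pos: [0.4958, -0.2977, 0.1952]
orientation: [-0.0, 0.71, 0.704, 0.0]
wrist_force: [-0.6, -0.5, -0.1]
finger_gap: 0.0855
grip_force: 0.0
```

Run:
```python
from h import *
c=snap('wrist','w13'); s=get_state(); print(s['clock'],s['tcp_pos'],s['orientation'])
for n,xc,yc in(('tube',.4957,-.299),('bar',.602,-.305)):
    o=ortho(c,xc,yc,.065,w=300,h=300,s=.0004); cv2.imwrite('pics/o13%s.png'%n,o)
    g=cv2.cvtColor(o,cv2.COLOR_BGR2GRAY)
    if n=='tube': print(cv2.HoughCircles(cv2.medianBlur(g,3),cv2.HOUGH_GRADIENT,1,20,param1=60,param2=14,minRadius=25,maxRadius=55))
    else: print((g[20:280:6,150]).tolist(),(g[20:280:6,60]).tolist(),(g[150,0:300:6]).tolist())
    for l in cv2.createLineSegmentDetector().detect(g)[0][:,0]:
        m=np.hypot(l[2]-l[0],l[3]-l[1])
        if m>(25 if n=='bar' else 15): print(l.round(0),round(m))
```

```text
29.7 [ 0.49582393 -0.2979085   0.19524413] [-2.82791274e-04  7.09901366e-01  7.04301049e-01  5.19142576e-05]
[[[151.5 151.5  29.3]
  [126.5 150.5  44.2]
  [143.5 172.5  28. ]]]
[117. 200.  83. 170.] 45
[148. 119. 175. 130.] 29
[105. 172. 126. 195.] 32
[132. 126. 150. 122.] 19
[ 83. 134. 109. 110.] 35
[149. 152. 146. 137.] 16
[ 83. 169.  82. 134.] 35
[109. 112. 125. 107.] 16
[134. 176. 149. 161.] 20
[162. 182. 136. 180.] 26
[126. 110. 107. 129.] 27
[102. 152. 106. 171.] 19
[246. 160. 298. 160.] 53
[174. 172. 161. 181.] 15
[107. 128. 102. 154.] 26
[183. 152. 174. 173.] 22
[129. 200. 112. 191.] 19
[298. 182. 247. 183.] 51
[244. 182. 244. 164.] 18
[  1. 210. 122. 218.] 121
[131. 249. 131. 223.] 26
[ 26. 216.   9. 215.] 16
[138. 197. 153. 200.] 15
[ 97. 221.  82. 220.] 15
[154, 154, 154, 155, 154, 154, 155, 155, 155, 155, 155, 153, 149, 151, 155, 148, 150, 150, 150, 150, 150, 151, 151, 151, 147, 95, 53, 54, 53, 53, 52, 75, 119, 124, 153, 157, 157, 157, 157, 157, 156, 157, 157, 157] [154, 155, 155, 154, 155, 155, 155, 155, 155, 155, 153, 149, 152, 156, 148, 150, 150, 151, 151, 151, 152, 152, 152, 149, 98, 54, 51, 16, 14, 47, 69, 119, 121, 153, 157, 156, 157, 157, 157, 157, 157, 157, 157, 157] [151, 151, 71, 120, 152, 152, 152, 152, 152, 152, 152, 153, 152, 151, 152, 152, 152, 152, 151, 151, 152, 151, 151, 151, 151, 151, 151, 150, 151, 151, 151, 150, 150, 150, 151, 151, 150, 150, 150, 150, 150, 150, 151, 149, 145, 141, 126, 98, 95, 91]
[  6. 195.  12. 128.] 67
[262. 176. 213. 212.] 61
[ 22. 107.  16. 158.] 52
[ 17. 161. 259. 176.] 243
[213. 211.  12. 198.] 202
[297. 178. 296. 149.] 29
[237.  93. 215.  27.] 70
[299. 268. 264. 168.] 106
[218.  32. 219.   3.] 29
[221.  27. 243.  91.] 67
[289. 184. 241.  44.] 147
[268. 161. 299. 249.] 94
[ 49. 180.  83. 179.] 34
[ 82. 191.  48. 190.] 34
[239.  44. 233.  14.] 31
[117. 217.  26. 215.] 91
[200. 196. 167. 199.] 33
[163. 188. 197. 186.] 34
[197. 222. 118. 221.] 79
```

Bar: top edge (17,161)–(259,176) gives centre (0.6068, −0.3016) and yaw −3.6°. Tube: the bore circle at (151.5,151.5) puts it at (0.4951, −0.2996). Grasping the tube.

send_rows --increments '[{"dx":-0.03,"dy":-0.04,"dz":-1.8,"roll":0,"claw":1},{"dx":-0.03,"dy":-0.04,"dz":-3.6,"roll":0,"claw":0.7},{"dx":-0.03,"dy":-0.04,"dz":-5.2,"roll":0,"claw":0.6},{"dx":-0.03,"dy":-0.04,"dz":-6.52,"roll":0,"claw":0.5},{"dx":-0.03,"dy":-0.04,"dz":-6.52,"roll":0,"claw":0.4}]' --grip_force 30

```text
clock: 30.32
tcp_pos: [0.493, -0.298, 0.0297]
orientation: [-0.003, 0.71, 0.704, -0.0]
wrist_force: [-0.2, -0.0, 0.7]
finger_gap: 0.0601
grip_force: 0.0
```

send_rows --increments '[{"dx":0,"dy":0,"dz":0,"roll":0,"claw":0.15},{"dx":0,"dy":0,"dz":0,"roll":0,"claw":0},{"dx":0,"dy":0,"dz":0,"roll":0,"claw":-0.15},{"dx":0,"dy":0,"dz":0,"roll":0,"claw":-0.25},{"dx":0,"dy":0,"dz":0,"roll":0,"claw":-0.25}]'

```text
clock: 30.95
tcp_pos: [0.4961, -0.3011, 0.0344]
orientation: [0.002, 0.711, 0.703, 0.0]
wrist_force: [-0.4, 1.9, 7.0]
finger_gap: 0.0394
grip_force: 30.0
```

send_rows --increments '[{"dx":0,"dy":0,"dz":0.3,"roll":0,"claw":-0.25},{"dx":0,"dy":0,"dz":1,"roll":0,"claw":-0.25},{"dx":0,"dy":0,"dz":2,"roll":0,"claw":-0.25},{"dx":0,"dy":0,"dz":4,"roll":0,"claw":-0.25},{"dx":0,"dy":0,"dz":5,"roll":0,"claw":-0.25}]'

```text
clock: 31.58
tcp_pos: [0.4961, -0.301, 0.1607]
orientation: [0.002, 0.711, 0.703, 0.0]
wrist_force: [1.1, -0.7, -0.9]
finger_gap: 0.0398
grip_force: 30.5
```

send_rows --increments '[{"dx":0.1,"dy":1.5,"dz":0,"roll":0,"claw":-0.25},{"dx":0.2,"dy":3.5,"dz":0,"roll":0,"claw":-0.25},{"dx":0.4,"dy":5.7,"dz":0,"roll":0,"claw":-0.25},{"dx":0.6,"dy":7.9,"dz":0,"roll":0,"claw":-0.25},{"dx":0.8,"dy":10,"dz":0,"roll":0,"claw":-0.25}]'

```text
clock: 32.2
tcp_pos: [0.5152, -0.0486, 0.158]
orientation: [0.0, 0.711, 0.703, 0.0]
wrist_force: [-0.0, -0.8, -0.7]
finger_gap: 0.0394
grip_force: 30.5
```

send_rows --increments '[{"dx":0.2,"dy":2.2,"dz":0,"roll":0,"claw":-0.25},{"dx":0.4,"dy":4.4,"dz":0,"roll":0,"claw":-0.25},{"dx":0.6,"dy":6.6,"dz":0,"roll":0,"claw":-0.25},{"dx":0.8,"dy":8.6,"dz":0,"roll":0,"claw":-0.25},{"dx":0.97,"dy":10,"dz":0,"roll":0,"claw":-0.25}]'

```text
clock: 32.83
tcp_pos: [0.5393, 0.2021, 0.1579]
orientation: [0.0, 0.711, 0.703, 0.0]
wrist_force: [0.3, -0.3, -1.5]
finger_gap: 0.0401
grip_force: 30.5
```

send_rows --increments '[{"dx":0,"dy":1,"dz":0,"roll":0,"claw":-0.25},{"dx":0,"dy":1.64,"dz":0,"roll":0,"claw":-0.25},{"dx":0,"dy":1.64,"dz":-0.4,"roll":0,"claw":-0.25},{"dx":0,"dy":1.64,"dz":-0.6,"roll":0,"claw":-0.25},{"dx":0,"dy":1.64,"dz":-0.6,"roll":0,"claw":-0.25}]'

```text
clock: 33.45
tcp_pos: [0.5388, 0.2395, 0.1414]
orientation: [-0.0, 0.712, 0.702, -0.001]
wrist_force: [0.8, -0.5, -0.4]
finger_gap: 0.0394
grip_force: 30.5
```

Run:
```python
from h import *
c=snap('wrist','w14'); s=get_state(); print(s['clock'],s['tcp_pos'],s['orientation'])
o=ortho(c,.6,.278,.0295,w=400,h=400,s=.0005); cv2.imwrite('pics/o14.png',o)
g=cv2.cvtColor(o,cv2.COLOR_BGR2GRAY)
for l in cv2.createLineSegmentDetector().detect(g)[0][:,0]:
    m=np.hypot(l[2]-l[0],l[3]-l[1])
    if m>30: print(l.round(0),round(m))
o=ortho(c,.5393,.29,.048,w=300,h=300,s=.0004); g=cv2.cvtColor(o,cv2.COLOR_BGR2GRAY)
print(cv2.HoughCircles(cv2.medianBlur(g,3),cv2.HOUGH_GRADIENT,1,20,param1=60,param2=14,minRadius=25,maxRadius=55))
```

```text
33.5 [0.53916737 0.23966133 0.14191078] [-1.68485672e-04  7.11871397e-01  7.02309668e-01 -4.64147267e-04]
[385. 213. 376. 128.] 86
[262. 311. 295. 306.] 33
[293. 335. 258. 330.] 35
[337. 264. 370. 258.] 33
[301. 172.  99. 171.] 201
[ 93. 163. 306. 165.] 213
[ 94.  62. 307.  65.] 213
[306.  76.  99.  73.] 206
[395. 268. 375. 306.] 43
[374. 325. 382. 362.] 38
[389.  97. 397. 190.] 94
[379. 393. 342. 384.] 38
[296. 303. 296. 272.] 31
[172. 386.  98. 386.] 74
[ 71. 382. 119. 382.] 49
[321. 373. 302. 345.] 34
[322. 387. 272. 388.] 50
[264. 387. 174. 386.] 90
[330.  33. 329. 104.] 71
[380. 108. 385. 157.] 49
[ 61. 381.  63. 306.] 75
[ 94. 140. 154. 140.] 60
[ 63. 223.  65.  56.] 168
[ 63. 292.  64. 223.] 69
[157. 141. 193. 141.] 36
[329. 141. 328. 218.] 78
[[[ 83.5 147.5  29.7]
  [ 95.5 164.5  35.1]
  [ 53.5 177.5  48.9]
  [104.5 141.5  28.8]
  [ 75.5 166.5  28.6]
  [ 80.5 127.5  27.9]]]
```

Slot edges at v=141 and 63.5 put the slot centre at (0.649, 0.2776) and the free dowel at about (0.539, 0.2406). The tool is within 1 mm of it, so I'm lowering the tube.

send_rows --increments '[{"dx":0,"dy":0,"dz":-1,"roll":0,"claw":-0.25},{"dx":0,"dy":0,"dz":-2,"roll":0,"claw":-0.25},{"dx":0,"dy":0,"dz":-2.5,"roll":0,"claw":-0.25},{"dx":0,"dy":0,"dz":-2.9,"roll":0,"claw":-0.25},{"dx":0,"dy":0,"dz":-3.1,"roll":0,"claw":-0.25}]'

```text
clock: 34.12
tcp_pos: [0.5396, 0.2406, 0.0647]
orientation: [0.0, 0.711, 0.703, 0.0]
wrist_force: [0.3, 0.3, -0.0]
finger_gap: 0.0397
grip_force: 30.5
```

send_rows --increments '[{"dx":0,"dy":0,"dz":-0.2,"roll":0,"claw":-0.25},{"dx":0,"dy":0,"dz":-0.4,"roll":0,"claw":-0.25},{"dx":0,"dy":0,"dz":-0.6,"roll":0,"claw":-0.25},{"dx":0,"dy":0,"dz":-0.8,"roll":0,"claw":-0.25},{"dx":0,"dy":0,"dz":-0.88,"roll":0,"claw":-0.25}]'

```text
clock: 34.75
tcp_pos: [0.5391, 0.2406, 0.0424]
orientation: [-0.0, 0.711, 0.703, -0.0]
wrist_force: [0.6, -0.3, -1.2]
finger_gap: 0.0397
grip_force: 30.5
```

send_rows --increments '[{"dx":0,"dy":0,"dz":-0.04,"roll":0,"claw":-0.25},{"dx":0,"dy":0,"dz":-0.08,"roll":0,"claw":-0.25},{"dx":0,"dy":0,"dz":-0.12,"roll":0,"claw":-0.25},{"dx":0,"dy":0,"dz":-0.12,"roll":0,"claw":-0.25},{"dx":0,"dy":0,"dz":-0.12,"roll":0,"claw":-0.25}]'

```text
clock: 35.38
tcp_pos: [0.5394, 0.2407, 0.0399]
orientation: [0.0, 0.711, 0.703, 0.0]
wrist_force: [0.1, 0.3, -1.3]
finger_gap: 0.0397
grip_force: 30.5
```

send_rows --increments '[{"dx":0,"dy":0,"dz":-0.03,"roll":0,"claw":-0.25},{"dx":0,"dy":0,"dz":-0.06,"roll":0,"claw":-0.25},{"dx":0,"dy":0,"dz":-0.1,"roll":0,"claw":-0.25},{"dx":0,"dy":0,"dz":-0.14,"roll":0,"claw":-0.25},{"dx":0,"dy":0,"dz":-0.14,"roll":0,"claw":-0.25}]'

```text
clock: 36.0
tcp_pos: [0.5393, 0.2407, 0.0362]
orientation: [-0.0, 0.711, 0.703, -0.0]
wrist_force: [-0.1, 0.3, -1.2]
finger_gap: 0.0401
grip_force: 30.5
```

send_rows --increments '[{"dx":0,"dy":0,"dz":-0.03,"roll":0,"claw":-0.25},{"dx":0,"dy":0,"dz":-0.06,"roll":0,"claw":-0.25},{"dx":0,"dy":0,"dz":-0.09,"roll":0,"claw":-0.25},{"dx":0,"dy":0,"dz":-0.11,"roll":0,"claw":-0.25},{"dx":0,"dy":0,"dz":-0.11,"roll":0,"claw":-0.25}]'

```text
clock: 36.62
tcp_pos: [0.5394, 0.2408, 0.0344]
orientation: [0.0, 0.711, 0.703, 0.0]
wrist_force: [-3.1, -0.2, 5.8]
finger_gap: 0.0399
grip_force: 31.0
```

send_rows --increments '[{"dx":0,"dy":0,"dz":0.03,"roll":0,"claw":-0.05},{"dx":0,"dy":0,"dz":0.03,"roll":0,"claw":0.05},{"dx":0,"dy":0,"dz":0.03,"roll":0,"claw":0.15},{"dx":0,"dy":0,"dz":0.03,"roll":0,"claw":0.3},{"dx":0,"dy":0,"dz":0.03,"roll":0,"claw":0.4}]'

```text
clock: 37.25
tcp_pos: [0.5394, 0.2407, 0.0343]
orientation: [0.0, 0.711, 0.703, 0.0]
wrist_force: [-0.3, 0.1, -0.2]
finger_gap: 0.0598
grip_force: 0.0
```

send_rows --increments '[{"dx":0,"dy":0,"dz":0.4,"roll":0,"claw":0.4},{"dx":0,"dy":0,"dz":1.4,"roll":0,"claw":0.4},{"dx":0,"dy":0,"dz":3,"roll":0,"claw":0.4},{"dx":0,"dy":-0.5,"dz":5,"roll":0,"claw":0.4},{"dx":0.2,"dy":-2.2,"dz":6,"roll":-0.36,"claw":0.4}]'

```text
clock: 37.88
tcp_pos: [0.5456, 0.1869, 0.1883]
orientation: [0.001, 0.728, 0.686, 0.002]
wrist_force: [1.7, 0.2, -0.4]
finger_gap: 0.0597
grip_force: 0.0
```

send_rows --increments '[{"dx":0.3,"dy":-2.2,"dz":0,"roll":0,"claw":0.4},{"dx":0.6,"dy":-4.4,"dz":0,"roll":0,"claw":0.4},{"dx":0.9,"dy":-6.6,"dz":0,"roll":0,"claw":0.4},{"dx":1.2,"dy":-8.8,"dz":0,"roll":0,"claw":0.4},{"dx":1.5,"dy":-11,"dz":0,"roll":0,"claw":0.4}]'

```text
clock: 38.5
tcp_pos: [0.5821, -0.0911, 0.1853]
orientation: [0.001, 0.729, 0.685, 0.0]
wrist_force: [0.8, -0.2, -0.0]
finger_gap: 0.0599
grip_force: 0.0
```

send_rows --increments '[{"dx":0.2,"dy":-2.2,"dz":0,"roll":0,"claw":0.4},{"dx":0.5,"dy":-4.4,"dz":0,"roll":0,"claw":0.4},{"dx":0.8,"dy":-6.4,"dz":0,"roll":0,"claw":0.4},{"dx":1,"dy":-7.5,"dz":0,"roll":0,"claw":0.4},{"dx":1,"dy":-7.5,"dz":0,"roll":0,"claw":0.4}]'

```text
clock: 39.12
tcp_pos: [0.6068, -0.2793, 0.1844]
orientation: [0.0, 0.73, 0.684, 0.0]
wrist_force: [-0.3, 0.1, -0.1]
finger_gap: 0.0597
grip_force: 0.0
```

Run:
```python
from h import *
c=snap('wrist','w15'); t=snap('top','t15'); s=get_state(); print(s['clock'],s['tcp_pos'],s['orientation'])
o=ortho(c,.607,-.3,.065,w=300,h=300,s=.0004); cv2.imwrite('pics/o15.png',o)
g=cv2.cvtColor(o,cv2.COLOR_BGR2GRAY)
for u in (60,100,140): print(u,g[70:200:4,u].tolist())
for l in cv2.createLineSegmentDetector().detect(g)[0][:,0]:
    m=np.hypot(l[2]-l[0],l[3]-l[1])
    if m>25: print(l.round(0),round(m))
```

```text
39.225 [ 0.60664266 -0.2765654   0.18454508] [-2.09142020e-04  7.28951704e-01  6.84565079e-01  1.48186654e-04]
60 [158, 158, 158, 158, 159, 158, 158, 158, 158, 158, 155, 135, 151, 154, 154, 154, 154, 154, 154, 154, 154, 154, 154, 154, 154, 152, 125, 121, 131, 154, 158, 158, 158]
100 [157, 158, 158, 158, 158, 158, 158, 158, 158, 159, 158, 148, 143, 153, 154, 153, 154, 153, 154, 154, 153, 153, 153, 154, 154, 153, 146, 119, 125, 139, 138, 137, 137]
140 [157, 158, 158, 154, 138, 136, 136, 136, 136, 136, 136, 135, 119, 108, 115, 116, 115, 115, 115, 116, 115, 115, 116, 115, 116, 116, 116, 106, 116, 129, 136, 136, 136]
[298.  19. 236.  15.] 63
[ 11. 165.  14. 118.] 46
[ 33. 114.  28. 171.] 57
[242.  62. 221.   0.] 65
[265. 125. 252.  89.] 38
[136. 118. 233. 123.] 98
[299. 223. 278. 164.] 62
[299. 170. 246.  19.] 160
[274. 189. 249. 188.] 25
[257.  88. 270. 125.] 38
[ 32. 171. 117. 177.] 85
[226.   0. 247.  60.] 63
[ 86. 185.  57. 184.] 29
[282. 158. 298. 204.] 49
[232. 187. 189. 185.] 43
[263. 205. 297. 229.] 41
[ 38. 110.  97. 114.] 59
```

Bar measured again: width 24.4 mm, centre (0.6073, −0.3022), yaw −3.7°. Grasping it.

send_rows --increments '[{"dx":0.02,"dy":-0.6,"dz":0,"roll":0,"claw":0.4},{"dx":0.02,"dy":-1.03,"dz":-1,"roll":0,"claw":0.4},{"dx":0.02,"dy":-1.03,"dz":-2.5,"roll":0,"claw":0.4},{"dx":0.02,"dy":-1.03,"dz":-4,"roll":0,"claw":0.3},{"dx":0.02,"dy":-1.03,"dz":-5,"roll":0,"claw":0.3}]' --grip_force 60

```text
clock: 39.85
tcp_pos: [0.6067, -0.3017, 0.0576]
orientation: [-0.001, 0.728, 0.685, -0.0]
wrist_force: [0.6, -0.2, -0.3]
finger_gap: 0.0551
grip_force: 0.0
```

send_rows --increments '[{"dx":0,"dy":0,"dz":-0.5,"roll":0,"claw":0.3},{"dx":0,"dy":0,"dz":-0.95,"roll":0,"claw":0.2},{"dx":0,"dy":0,"dz":-0.95,"roll":0,"claw":0},{"dx":0,"dy":0,"dz":-0.95,"roll":0,"claw":-0.2},{"dx":0,"dy":0,"dz":-0.95,"roll":0,"claw":-0.35}]'

```text
clock: 40.48
tcp_pos: [0.608, -0.3029, 0.0366]
orientation: [0.001, 0.729, 0.685, 0.0]
wrist_force: [-0.4, 0.1, -0.0]
finger_gap: 0.0274
grip_force: 0.0
```

send_rows --increments '[{"dx":0,"dy":0,"dz":0,"roll":0,"claw":-0.45},{"dx":0,"dy":0,"dz":0,"roll":0,"claw":-0.55},{"dx":0,"dy":0,"dz":0,"roll":0,"claw":-0.6},{"dx":0,"dy":0,"dz":0,"roll":0,"claw":-0.6},{"dx":0,"dy":0,"dz":0,"roll":0,"claw":-0.6}]'

```text
clock: 41.1
tcp_pos: [0.6079, -0.303, 0.0367]
orientation: [0.001, 0.729, 0.685, 0.0]
wrist_force: [-1.4, 0.3, 6.0]
finger_gap: 0.0236
grip_force: 59.6
```

send_rows --increments '[{"dx":0,"dy":0,"dz":0.2,"roll":0,"claw":-0.6},{"dx":0,"dy":0,"dz":0.6,"roll":0,"claw":-0.6},{"dx":0,"dy":0,"dz":1.4,"roll":0,"claw":-0.6},{"dx":0,"dy":0,"dz":2.6,"roll":0,"claw":-0.6},{"dx":0,"dy":0,"dz":4,"roll":0,"claw":-0.6}]'

```text
clock: 41.72
tcp_pos: [0.6068, -0.3021, 0.1359]
orientation: [-0.001, 0.729, 0.685, -0.0]
wrist_force: [0.0, 0.1, -2.3]
finger_gap: 0.0242
grip_force: 58.9
```

send_rows --increments '[{"dx":0,"dy":1,"dz":0.5,"roll":0,"claw":-0.6},{"dx":0.1,"dy":2.9,"dz":0.8,"roll":0,"claw":-0.6},{"dx":0.3,"dy":4.9,"dz":0.8,"roll":0.1,"claw":-0.6},{"dx":0.5,"dy":6.9,"dz":0.8,"roll":0.2,"claw":-0.6},{"dx":0.7,"dy":9,"dz":0.8,"roll":0.37,"claw":-0.6}]'

```text
clock: 42.35
tcp_pos: [0.624, -0.0747, 0.155]
orientation: [-0.001, 0.711, 0.704, -0.0]
wrist_force: [-0.2, -0.2, -1.8]
finger_gap: 0.0242
grip_force: 59.0
```

send_rows --increments '[{"dx":0.1,"dy":2,"dz":0,"roll":0,"claw":-0.6},{"dx":0.3,"dy":4,"dz":0,"roll":0,"claw":-0.6},{"dx":0.5,"dy":6,"dz":0,"roll":0,"claw":-0.6},{"dx":0.7,"dy":8,"dz":0,"roll":0,"claw":-0.6},{"dx":0.9,"dy":10,"dz":0,"roll":0,"claw":-0.6}]'

```text
clock: 42.98
tcp_pos: [0.646, 0.1751, 0.155]
orientation: [-0.001, 0.711, 0.704, -0.001]
wrist_force: [1.7, 0.0, -1.4]
finger_gap: 0.0241
grip_force: 59.1
```

send_rows --increments '[{"dx":0.07,"dy":1.8,"dz":0,"roll":0,"claw":-0.6},{"dx":0.07,"dy":3.2,"dz":0,"roll":0,"claw":-0.6},{"dx":0.07,"dy":4.2,"dz":0,"roll":0,"claw":-0.6},{"dx":0.07,"dy":4.2,"dz":-1,"roll":0,"claw":-0.6},{"dx":0.07,"dy":4.2,"dz":-2,"roll":0,"claw":-0.6}]'

```text
clock: 43.6
tcp_pos: [0.6486, 0.2783, 0.1049]
orientation: [0.0, 0.711, 0.704, -0.0]
wrist_force: [-0.3, 0.1, -1.2]
finger_gap: 0.0239
grip_force: 59.1
```

Run:
```python
from h import *
c=snap('wrist','w16'); t=snap('top','t16'); s=get_state(); print(s['clock'],s['tcp_pos'],s['orientation'],s['wrist_force'])
b=s['tcp_pos'][2]
for z in (.0295,b+.029):
    o=ortho(c,.649,.278,z,w=400,h=300,s=.0005); cv2.imwrite('pics/o16_%d.png'%(z*1e4),o)
    g=cv2.cvtColor(o,cv2.COLOR_BGR2GRAY); print('z',z)
    for l in cv2.createLineSegmentDetector().detect(g)[0][:,0]:
        m=np.hypot(l[2]-l[0],l[3]-l[1])
        if m>25: print(l.round(0),round(m))
```

```text
43.7 [0.64621089 0.27700122 0.10166327] [-0.00164933  0.71083774  0.70334679 -0.00320643] [-1.16715714  0.68183212 -2.52220699]
z 0.0295
[268.  70. 322.  51.] 57
[107.  27.  77.  30.] 30
[44. 27. -0.  7.] 48
[168.   1. 107.  27.] 66
[77. 29. 44. 25.] 33
[344.  35. 354.   2.] 34
[371. 107. 213. 106.] 158
[254. 197. 398. 199.] 144
[293. 244. 265. 229.] 32
[341. 273. 306. 246.] 43
[399. 103. 371. 108.] 28
[349. 299. 342. 271.] 29
[115. 182. 116. 119.] 62
[332. 209. 291. 204.] 41
[72.  9. 19. -0.] 53
[137.   1.  87.  11.] 51
[281. 101. 333.  95.] 53
[ 81.  16. 121.  12.] 40
[145. 107. 144. 196.] 89
[37. 11. 80. 15.] 43
[11.  1. 36. 10.] 27
[121.  10. 152.   0.] 32
[320.   1. 286.  18.] 38
[278.  15. 311.   2.] 35
[ 94. 107. 126. 107.] 31
[128. 112.  94. 113.] 34
[317.  74. 273.  87.] 46
[ 58. 298.  61.  67.] 231
[179. 211.  94. 210.] 85
[147. 195. 249. 196.] 102
[272. 217. 316. 230.] 46
[183. 203. 138. 202.] 45
[208. 284. 202. 252.] 33
[221.  76. 266.  77.] 45
[191. 247. 180. 213.] 36
[138.  85. 211.  86.] 73
[ 98.  85. 128.  85.] 30
[163. 103. 209. 103.] 46
[212. 107. 149. 107.] 63
[196
[... 1004 characters left out ...]
. 69. 75.] 27
[29. 73. 71. 79.] 42
[110.  42. 144.  28.] 36
[ 74.  45. 110.  42.] 35
[69. 66. 43. 63.] 26
[125.  54.  97.  69.] 32
[ 71.  79. 100.  72.] 30
[ 83.  68. 115.  58.] 33
[168. 241. 207. 270.] 48
[39. 40. 73. 45.] 35
[144.  29. 167.  10.] 30
[238. 126. 266. 126.] 28
[-0. 25. 39. 40.] 42
[102. 174. 154. 174.] 53
[200.  67. 176.  80.] 27
[  1. 298. 162. 298.] 161
[138. 239. 130. 204.] 36
[ 52. 266.  54. 108.] 158
[117. 183.  73. 182.] 44
[137. 127. 103. 127.] 34
[163.   5. 143.  24.] 27
[ 92. 115. 134. 115.] 43
[251. 267. 272. 286.] 28
[ 58. 103. 169. 104.] 111
[101. 124. 133. 124.] 32
[ 56. 196.  55. 288.] 92
[194. 226. 193. 257.] 31
[381.  83. 390.  34.] 50
[376. 176. 376. 139.] 36
```

Run:
```python
from h import *
for i in range(3):
    c=snap('wrist','w17_%d'%i); s=get_state(); print(s['clock'],s['tcp_pos'].round(4),s['orientation'].round(4))
    for z in (.0295,.105-.021+.05):
        o=ortho(c,.649,.278,z,w=400,h=300,s=.0005)
        g=cv2.cvtColor(o,cv2.COLOR_BGR2GRAY)
        print(round(z,3),[tuple(l.round(0).astype(int).tolist()) for l in cv2.createLineSegmentDetector().detect(g)[0][:,0] if abs(l[2]-l[0])>28 and abs(l[3]-l[1])<4 and 70<min(l[0],l[2])<240 and 75<l[1]<220])
```

```text
43.75 [0.6473 0.2771 0.1036] [-0.0011  0.7109  0.7033 -0.0021]
0.029 [(378, 113, 143, 112), (93, 106, 212, 108), (143, 112, 93, 112), (148, 200, 248, 201), (137, 210, 94, 210), (222, 79, 264, 80), (96, 84, 212, 85), (216, 107, 249, 108), (96, 206, 129, 207)]
0.134 [(257, 124, 227, 125), (156, 178, 256, 179), (234, 132, 174, 133), (174, 132, 102, 132), (72, 129, 132, 129), (101, 177, 151, 177), (73, 117, 133, 118), (116, 106, 168, 107)]
43.8 [0.6484 0.2773 0.1052] [-4.000e-04  7.110e-01  7.032e-01 -8.000e-04]
0.029 [(386, 110, 186, 110), (94, 106, 211, 106), (139, 112, 94, 112), (178, 210, 126, 211), (124, 210, 94, 209), (149, 198, 248, 198), (184, 110, 151, 110), (97, 84, 216, 85), (221, 78, 266, 76), (96, 206, 129, 206)]
0.134 [(261, 121, 229, 122), (237, 130, 104, 130), (157, 176, 259, 178), (79, 128, 117, 127), (102, 175, 152, 175), (117, 181, 72, 182), (74, 116, 134, 116), (126, 105, 166, 106)]
43.85 [0.6493 0.2774 0.1063] [1.000e-04 7.110e-01 7.032e-01 2.000e-04]
0.029 [(374, 107, 214, 106), (96, 106, 151, 107), (133, 112, 93, 112), (181, 211, 94, 210), (149, 196, 249, 197), (186, 202, 133, 202), (224, 75, 266, 76), (94, 84, 216, 85), (152, 103, 211, 104), (213, 108, 152, 107), (94, 206, 163, 207)]
0.134 [(263, 119, 232, 120), (178, 175, 259, 176), (247, 127, 179, 128), (179, 127, 104, 128), (226, 183, 263, 186), (73, 127, 133, 125), (102, 173, 153, 174), (117, 182, 73, 181), (92, 115, 134, 116)]
```

send_rows --increments '[{"dx":0.04,"dy":0,"dz":-0.5,"roll":0,"claw":-0.6},{"dx":0.04,"dy":0,"dz":-1,"roll":0,"claw":-0.6},{"dx":0.04,"dy":0,"dz":-1.5,"roll":0,"claw":-0.6},{"dx":0.04,"dy":0,"dz":-1.8,"roll":0,"claw":-0.6},{"dx":0.04,"dy":0,"dz":-1.8,"roll":0,"claw":-0.6}]'

```text
clock: 44.48
tcp_pos: [0.6494, 0.2773, 0.0594]
orientation: [-0.0, 0.711, 0.703, -0.001]
wrist_force: [0.0, 0.1, -1.8]
finger_gap: 0.024
grip_force: 59.0
```

send_rows --increments '[{"dx":0,"dy":0,"dz":0,"roll":0,"claw":-0.6},{"dx":0,"dy":0,"dz":0,"roll":0,"claw":-0.6},{"dx":0,"dy":0,"dz":0,"roll":0,"claw":-0.6},{"dx":0,"dy":0,"dz":0,"roll":0,"claw":-0.6},{"dx":0,"dy":0,"dz":0,"roll":0,"claw":-0.6}]'

```text
clock: 45.1
tcp_pos: [0.6502, 0.2775, 0.0607]
orientation: [0.0, 0.711, 0.703, 0.0]
wrist_force: [0.0, -1.1, -2.0]
finger_gap: 0.0243
grip_force: 59.0
```

Run:
```python
from h import *
c=snap('wrist','w18'); s=get_state(); print(s['clock'],s['tcp_pos'].round(4),s['orientation'].round(4))
M=c['world_to_cam']; print((-M[:3,:3].T@M[:3,3]).round(3))
for z in (.0285,s['tcp_pos'][2]+.029,s['tcp_pos'][2]-.021):
    o=ortho(c,.65,.278,z,w=400,h=300,s=.0005); cv2.imwrite('pics/o18_%d.png'%(z*1e4),o)
    g=cv2.cvtColor(o,cv2.COLOR_BGR2GRAY)
    print(round(z,3),[tuple(l.round(0).astype(int).tolist()) for l in cv2.createLineSegmentDetector().detect(g)[0][:,0] if np.hypot(l[2]-l[0],l[3]-l[1])>18 and 70<min(l[0],l[2])<240 and 75<l[1]<220])
```

```text
45.15 [0.6501 0.2775 0.0606] [0.     0.7109 0.7033 0.    ]
[0.651 0.353 0.204]
0.029 [(251, 113, 94, 114), (216, 186, 334, 188), (230, 84, 256, 74), (104, 176, 104, 124), (105, 124, 125, 116), (92, 185, 126, 185), (127, 185, 217, 186), (237, 109, 277, 105), (209, 191, 94, 189), (93, 109, 208, 110), (128, 114, 126, 183), (265, 88, 229, 98), (229, 202, 263, 213), (172, 213, 93, 211), (118, 87, 138, 87), (137, 86, 196, 87), (93, 87, 118, 86), (216, 213, 179, 212), (96, 208, 119, 208), (123, 209, 173, 209)]
0.09 [(182, 103, 208, 84), (263, 117, 231, 119), (167, 106, 185, 99), (234, 126, 103, 126), (102, 172, 262, 175), (227, 181, 252, 184), (192, 203, 166, 193), (85, 166, 85, 133), (197, 179, 177, 177), (172, 123, 198, 121), (101, 127, 100, 171), (129, 176, 79, 175), (126, 95, 189, 96), (79, 122, 152, 123), (98, 126, 78, 127), (234, 126, 261, 126), (190, 109, 168, 115), (167, 184, 188, 190), (128, 190, 88, 190), (109, 108, 136, 109), (78, 108, 108, 108), (153, 177, 133, 176), (158, 191, 134, 190), (102, 187, 128, 188)]
0.04 [(318, 116, 148, 116), (233, 185, 353, 186), (214, 92, 238, 80), (100, 174, 101, 127), (102, 125, 120, 118), (121, 183, 237, 185), (262, 193, 223, 188), (199, 188, 92, 186), (123, 117, 121, 181), (147, 115, 92, 116), (89, 111, 198, 112), (224, 112, 245, 110), (251, 92, 218, 101), (218, 199, 250, 208), (164, 209, 89, 207), (126, 90, 187, 91), (91, 91, 116, 90), (201, 209, 171, 208), (119, 205, 164, 205), (92, 204, 116, 204)]
```

Seen close up, the slot's inner edges at v=109.5 and 190 have their middle at 149.7. The bar's edges at 126 and 173 have theirs at 149.8. It is centred, so I'm lowering it.

send_rows --increments '[{"dx":0,"dy":0,"dz":-0.25,"roll":0,"claw":-0.6},{"dx":0,"dy":0,"dz":-0.5,"roll":0,"claw":-0.6},{"dx":0,"dy":0,"dz":-0.7,"roll":0,"claw":-0.6},{"dx":0,"dy":0,"dz":-0.76,"roll":0,"claw":-0.6},{"dx":0,"dy":0,"dz":-0.8,"roll":0,"claw":-0.6}]'

```text
clock: 45.78
tcp_pos: [0.6501, 0.2775, 0.0404]
orientation: [0.0, 0.711, 0.703, -0.0]
wrist_force: [-0.5, 0.3, -1.3]
finger_gap: 0.0238
grip_force: 59.0
```

send_rows --increments '[{"dx":0,"dy":0,"dz":-0.03,"roll":0,"claw":-0.6},{"dx":0,"dy":0,"dz":-0.06,"roll":0,"claw":-0.6},{"dx":0,"dy":0,"dz":-0.09,"roll":0,"claw":-0.6},{"dx":0,"dy":0,"dz":-0.12,"roll":0,"claw":-0.6},{"dx":0,"dy":0,"dz":-0.12,"roll":0,"claw":-0.6}]'

```text
clock: 46.4
tcp_pos: [0.6501, 0.2774, 0.0375]
orientation: [0.0, 0.711, 0.703, -0.0]
wrist_force: [-0.4, 0.2, -2.0]
finger_gap: 0.0243
grip_force: 59.0
```

send_rows --increments '[{"dx":0,"dy":0,"dz":-0.03,"roll":0,"claw":-0.6},{"dx":0,"dy":0,"dz":-0.06,"roll":0,"claw":-0.6},{"dx":0,"dy":0,"dz":-0.08,"roll":0,"claw":-0.6},{"dx":0,"dy":0,"dz":-0.08,"roll":0,"claw":-0.6},{"dx":0,"dy":0,"dz":-0.08,"roll":0,"claw":-0.6}]'

```text
clock: 47.02
tcp_pos: [0.6502, 0.2775, 0.0368]
orientation: [0.0, 0.711, 0.703, 0.0]
wrist_force: [-1.9, -0.0, 5.3]
finger_gap: 0.0238
grip_force: 60.0
```

Contact. Releasing, then retreating straight up.

send_rows --increments '[{"dx":0,"dy":0,"dz":0.02,"roll":0,"claw":-0.35},{"dx":0,"dy":0,"dz":0.02,"roll":0,"claw":-0.25},{"dx":0,"dy":0,"dz":0.02,"roll":0,"claw":-0.1},{"dx":0,"dy":0,"dz":0.02,"roll":0,"claw":0.05},{"dx":0,"dy":0,"dz":0.02,"roll":0,"claw":0.05}]'

```text
clock: 47.65
tcp_pos: [0.6501, 0.2775, 0.036]
orientation: [0.0, 0.711, 0.703, 0.0]
wrist_force: [0.2, -0.2, -0.1]
finger_gap: 0.0447
grip_force: 0.0
```

send_rows --increments '[{"dx":0,"dy":0,"dz":0.4,"roll":0,"claw":0.05},{"dx":0,"dy":0,"dz":1.4,"roll":0,"claw":0.05},{"dx":0,"dy":0,"dz":3,"roll":0,"claw":0.05},{"dx":0,"dy":0,"dz":5,"roll":0,"claw":0.05},{"dx":0,"dy":0,"dz":7,"roll":0,"claw":0.05}]'

```text
clock: 48.28
tcp_pos: [0.65, 0.2774, 0.2135]
orientation: [0.0, 0.711, 0.703, 0.0]
wrist_force: [0.9, -0.3, -0.6]
finger_gap: 0.0447
grip_force: 0.0
```

send_rows --increments '[{"dx":-0.5,"dy":-2,"dz":1,"roll":1,"claw":0.05},{"dx":-0.8,"dy":-4,"dz":2,"roll":2,"claw":0.05},{"dx":-1.1,"dy":-6,"dz":3,"roll":3,"claw":0.05},{"dx":-1.4,"dy":-8,"dz":4,"roll":4.2,"claw":0.05},{"dx":-1.5,"dy":-9,"dz":5,"roll":5.2,"claw":0.05}]'

```text
clock: 48.9
tcp_pos: [0.612, 0.05, 0.3383]
orientation: [0.001, 0.414, 0.91, 0.0]
wrist_force: [0.2, -0.5, -0.3]
finger_gap: 0.0444
grip_force: 0.0
```

send_rows --increments '[{"dx":0,"dy":0,"dz":0,"roll":1.2,"claw":0.05},{"dx":0,"dy":0,"dz":0,"roll":2.4,"claw":0.05},{"dx":0,"dy":0,"dz":0,"roll":3.6,"claw":0.05},{"dx":0,"dy":0,"dz":0,"roll":4.2,"claw":0.05},{"dx":0,"dy":0,"dz":0,"roll":4.2,"claw":0.05}]'

```text
clock: 49.52
tcp_pos: [0.6125, 0.0525, 0.3369]
orientation: [0.001, 0.135, 0.991, 0.0]
wrist_force: [-0.4, 0.4, 0.8]
finger_gap: 0.045
grip_force: 0.0
```

Run:
```python
from h import *
c=snap('wrist','w20'); s=get_state(); print(s['clock'],s['tcp_pos'].round(4),s['orientation'].round(4))
t=snap('top','t20')
def circ(xc,yc,z,r,n):
    o=ortho(c,xc,yc,z,w=300,h=300,s=.0004); g=cv2.medianBlur(cv2.cvtColor(o,cv2.COLOR_BGR2GRAY),3)
    h=cv2.HoughCircles(g,cv2.HOUGH_GRADIENT,1,40,param1=60,param2=12,minRadius=int(r/.0004)-4,maxRadius=int(r/.0004)+4)
    print(n,None if h is None else [(round(xc-(v-150)*.0004,4),round(yc-(u-150)*.0004,4),R) for u,v,R in h[0][:2]])
circ(.5276,.061,.062,.021,'jar');circ(.5196,.131,.062,.021,'other jar');circ(.6187,.0703,.02,.0205,'lid');circ(.539,.2406,.0665,.02,'tube')
def lines(xc,yc,z,n):
    o=ortho(c,xc,yc,z,w=400,h=400,s=.0005); g=cv2.cvtColor(o,cv2.COLOR_BGR2GRAY)
    print(n,[tuple(l.round(0).astype(int).tolist()) for l in cv2.createLineSegmentDetector().detect(g)[0][:,0] if np.hypot(l[2]-l[0],l[3]-l[1])>40])
lines(.583,-.1015,.040,'batt'); lines(.65,.2775,.0665,'bar')
```

```text
49.575 [0.6126 0.0525 0.3368] [4.000e-04 1.349e-01 9.909e-01 1.000e-04]
jar [(np.float32(0.5314), np.float32(0.0588), np.float32(55.4))]
other jar [(np.float32(0.5194), np.float32(0.132), np.float32(51.9))]
lid None
tube [(np.float32(0.5396), np.float32(0.2404), np.float32(47.8)), (np.float32(0.5368), np.float32(0.2916), np.float32(51.2))]
batt [(1, 378, 398, 378), (398, 394, 1, 394), (156, 69, 129, 323), (76, 289, 89, 154), (130, 215, 140, 138), (98, 133, 89, 213), (122, 318, 131, 239)]
bar [(164, 102, 120, 109), (69, 101, 16, 79), (233, 43, 199, 83), (200, 83, 160, 102), (300, 227, 299, 179), (151, 226, 294, 227), (378, 149, 377, 398), (367, 398, 370, 152), (109, 222, 150, 226), (197, 243, 156, 242), (146, 274, 332, 276), (335, 100, 377, 84), (343, 282, 151, 282), (309, 256, 202, 256), (329, 246, 287, 245), (286, 243, 246, 244), (244, 245, 198, 245), (182, 47, 207, 14), (175, 41, 144, 65), (26, 36, 72, 19), (150, 71, 182, 47)]
```

Run:
```python
from h import *
c=load('w20')
for n,xc,yc in (('jar',.5276,.061),('other',.5196,.131)):
  for z,r in ((.062,.021),(.062,.017),(.041,.028)):
    o=ortho(c,xc,yc,z,w=300,h=300,s=.0004); g=cv2.medianBlur(cv2.cvtColor(o,cv2.COLOR_BGR2GRAY),3); k=int(r/.0004)
    h=cv2.HoughCircles(g,cv2.HOUGH_GRADIENT,1,8,param1=50,param2=8,minRadius=k-4,maxRadius=k+4)
    print(n,z,r,None if h is None else [(round(float(xc-(v-150)*.0004),4),round(float(yc-(u-150)*.0004),4),round(float(R*.0004),4)) for u,v,R in h[0][:4]])
```

```text
jar 0.062 0.021 [(0.5278, 0.0624, 0.0206), (0.5314, 0.0588, 0.0222), (0.5322, 0.0644, 0.0222), (0.5254, 0.0668, 0.0222)]
jar 0.062 0.017 [(0.5278, 0.062, 0.0174), (0.531, 0.062, 0.0182), (0.5286, 0.0588, 0.0173), (0.5294, 0.0656, 0.0172)]
jar 0.041 0.028 [(0.5266, 0.0624, 0.0289), (0.5314, 0.0648, 0.0267), (0.5262, 0.058, 0.028), (0.525, 0.0668, 0.0271)]
other 0.062 0.021 [(0.5194, 0.132, 0.0208), (0.515, 0.1324, 0.0213), (0.525, 0.1244, 0.0208), (0.5174, 0.1292, 0.0202)]
other 0.062 0.017 [(0.5194, 0.1316, 0.0171), (0.5218, 0.1284, 0.0168), (0.505, 0.1716, 0.0182), (0.5186, 0.1276, 0.0164)]
other 0.041 0.028 [(0.5194, 0.1316, 0.0285), (0.5162, 0.1252, 0.0272), (0.5198, 0.124, 0.0289), (0.519, 0.1348, 0.0276)]
```

The jar is upright at (0.5275, 0.062) and the other jar hasn't moved, at (0.5195, 0.1315). Everything is in place.

```bash
python3 -c "
from workcell import hand_in; print(hand_in())"
```

```text
the job is handed in; nothing more can be done
None
```

The kiln setting is unpacked and handed in at about 50 s of the 141 s allowed: jar, lid, batt, tube prop and bar prop were each set down in place, and the other jar was not moved.

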